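Make up two cordless-tool kits in their foam trays

ROBOT

A 7-joint arm with a two-finger parallel gripper is mounted at the origin on the work surface. World frame = base frame: x ahead of the robot, y to its left, z up, the work surface at z = 0. Lengths are in mm, angles in rad, forces in N, time in s.
With the tool pointing down it reaches from about 400 to 875 mm from the base axis. Payload 4.4 kg.
Tool frame: the origin (TCP) lies midway between the tips of the shut fingers; the grasp point (between the pads) lies 19 mm behind it; z points along the fingers, y is the line along which they close (so a half turn about z gives the same grasp; the last joint's range is limited). The gripper opens to 85 mm and grips with 20 to 120 N. Pads are 22 mm wide; open, the fingers measure 114 mm over their backs; the gripper's body (76 mm by 85 mm) begins 54 mm behind the grasp point. The pads swing forward as they close: fully open they stand 13 mm farther back than shut.
Start: joints at [1.265, 0.628, 0.038, 1.517, -0.027, 0.996, -0.02], TCP at [154.408, -631.408, 231.313] pointing down, gripper open.
Joint ranges: [-3.06, 3.06], [-0.37, 2.12], [-1.25, 1.32], [0.18, 2.47], [-1.1, 4.24], [0.23, 1.98], [-2.94, 2.94]. Speed limits (rad/s): [2.57, 2.57, 3.14, 3.14, 3.14, 3.14, 3.14].

INTERFACE

Orientations are given as [roll, pitch, yaw] about the fixed x, y, z axes, in that order (R = Rz(yaw) Ry(pitch) Rx(roll)).
In Python, from cell import read_state, get_image, finish_job gives the robot as it stands.
- The arm moves only by the tool send_rows, never from a script. Its argument "series" is a list of rows, each an object of numbers: "ax", "ay", "az": the turn, a rotation vector about the tool's x, y, z in rad; "dx", "dy", "dz": the shift along the tool's x, y, z in cm; "hand": the closure, from 0 (fully open) to 1 (shut). In form: [{"ax": .., "ay": .., "az": .., "dx": .., "dy": .., "dz": .., "hand": ..}, ...]. A call has 1 to 10 rows; each row is the pose to reach, as a shift and turn from the pose commanded when the call began, along the tool's axes at that moment; what a row does not reach only later rows make up. A row lasts 1/10 s, in which the tool goes at most 50 mm and 8.59 degrees, less where a joint would pass 70% of its speed; a pose out of reach is approached as far as the arm can. A call with a gripper value outside its range is refused whole. The fingers move at their own pace and stop on an object; the grip force is fixed at half the most. Time passes only in rows, so rows that repeat a pose let the fingers close. It gives the time, the measured TCP pose, the force, the opening and the grip force at its end, in the units of the state.
- read_state(): the state, without advancing time (a new reading comes with each control period).
- get_image(name): name is "scene" or "top" or "wrist"; returns a dict with "pixels" (480x640x3 uint8, red, green, blue), "mtx" (3x3 intrinsics, pixels), "R" (3x3) and "t" (3): a world point X has camera coordinates R X + t. Camera axes: x right, y down, z forward; pixel columns grow to the right and rows downward; lengths in mm; the calibration is good to about 2 mm. A picture is of the moment at which its call begins. There is no depth.
- finish_job(): hands the job in; it is judged then, once.
The state is a dict: "clock": time; "qpos": joint angles; "qd": joint speeds; "tau": joint torques, N m; "eef_pos": TCP position; "tool_rot": TCP orientation; "force": force on the tool from outside, world axes, zero at the start; "torque": the same for the moment, N m; "width": finger opening in mm; "gripper_force": force on a finger pad.
Only numpy, scipy, OpenCV 4.12 (cv2) and the standard library are available. Lean on these libraries where they do the work, as an engineer would, in place of code of your own. Each camera call takes 0.05 s, during which the arm holds its last target. There are 200 camera calls.

TASK

Make up the two tool kits on the bench. The foam tray with the big hammer drill gets the large battery pack and the side handle; the foam tray with the small driver gets both slim battery packs and the bit case. Turn each piece to match the cut-out of its own outline and set it fully down in it without dropping it, packs with their terminals up and the bit case bits up, and leave the tape measure, the roll of tape and the jar where they are.

Things in the scene. Friction and masses are not known exactly. Their poses are not given: they have to be found in the camera images.
- hammer_tray: fixed foam tray with the big hammer drill (top 75 high). In mm: 270 (x) x 274 (y), rim 28 high, foam top 24, cut-out floors 12. Origin: centre of underside; +x points away from the robot. Cut-out centres (x, y): large pack (-45, -85), oval, 132 along x, 94 wide; side handle (-41, +3), 172 along x, ring end (72 wide) at -x, other end 46 wide, finger notches (36 wide) at x = -21 to 45 each way in y.
- driver_tray: fixed foam tray with the small driver (top 60 high). In mm: 270 (x) x 274 (y), rim 28 high, foam top 24, cut-out floors 12. Origin: centre of underside; +x points away from the robot. Cut-out centres (x, y): slim packs (-68, -94) and (-68, -20), ovals, 88 along x, 66 wide; bit case (-68, +70), 112 along x, 54 wide, finger notches 36 wide at mid length, reaching 45 each way in y.
- large_pack: large battery pack (mm): silver over black oval slab 116 (x) x 78 (y) x 42 with an upright silver terminal tower, 34 (x) x 32 (y), up to height 87, centred at x = -28; 0.55 kg. Lift it by the tower, across y. Origin: centre of the underside; x along the oval. Fits its cut-out either way round (x along the tray's x or -x).
- slim_pack_1: one of two alike slim battery packs (mm): dark, oval foot 72 (x) x 50 (y), 24 high, with a central upright stick 32 (x) x 28 (y) up to height 74, its terminals on top; 0.2 kg. Lift it by the stick, across y. Origin: centre of the underside; x along the oval. Either pack fits either slim cut-out, either way round.
- slim_pack_2: one of two alike slim battery packs (mm): dark, oval foot 72 (x) x 50 (y), 24 high, with a central upright stick 32 (x) x 28 (y) up to height 74, its terminals on top; 0.2 kg. Lift it by the stick, across y. Origin: centre of the underside; x along the oval. Either pack fits either slim cut-out, either way round.
- side_handle: side handle lying flat, 156 long (mm): clamp ring 56 across, 30 high, centre at x = -50; round black grip 30 thick from x = -18 to +78, axis 15 up; 0.15 kg. Grip it across y at about x = +20. Origin: bench level under the middle of its length; x from ring to grip. Fits its cut-out one way only: its x along the tray's x, origin at the cut-out's centre.
- bit_case: bit case (mm): dark flat box 96 (x) x 38 (y) x 30 with a row of steel bits on its top; 0.16 kg. Grip it across y. Origin: centre of the underside; x along its length. Fits its cut-out either way round.
- tape_measure: bystander: yellow tape measure standing among the stock, 75 x 40 x 70 mm. Origin: centre of the underside.
- tape_roll: bystander: roll of black tape lying flat beside a tray, 68 mm across, 19 mm high. Origin: centre of the underside.
- plug_jar: bystander: clear jar of blue wall plugs with a white lid, 70 mm across, 80 mm high. Origin: centre of the underside.

How it is judged (in metres and radians):
At the end, for the whole second after the job is handed in: Large pack and side handle in their cut-outs of the hammer drill's tray; both slim packs (interchangeable) and bit case in theirs of the driver's: each within 12 mm of its centre in x and y, down on its floor (3.5 mm), upright (4 deg), lengthwise (0.4 rad), at rest (x of large_pack in the frame of hammer_tray between -0.057 and -0.033 m and y of large_pack in the frame of hammer_tray between -0.097 and -0.073 m and x of side_handle in the frame of hammer_tray between -0.053 and -0.029 m and y of side_handle in the frame of hammer_tray between -0.009 and 0.015 m and x of bit_case in the frame of driver_tray between -0.08 and -0.056 m and y of bit_case in the frame of driver_tray between 0.058 and 0.082 m and (((x of slim_pack_1 in the frame of driver_tray between -0.08 and -0.056 m and y of slim_pack_1 in the frame of driver_tray between -0.106 and -0.082 m) and (x of slim_pack_2 in the frame of driver_tray between -0.08 and -0.056 m and y of slim_pack_2 in the frame of driver_tray between -0.032 and -0.008 m)) or ((x of slim_pack_1 in the frame of driver_tray between -0.08 and -0.056 m and y of slim_pack_1 in the frame of driver_tray between -0.032 and -0.008 m) and (x of slim_pack_2 in the frame of driver_tray between -0.08 and -0.056 m and y of slim_pack_2 in the frame of driver_tray between -0.106 and -0.082 m))) and z of large_pack in the frame of hammer_tray between 0.008 and 0.0155 m and angle between each of large_pack, side_handle, bit_case, slim_pack_1, slim_pack_2's own z axis and vertical below 0.07 rad and angle between the x axis of each of large_pack, side_handle and the x axis of hammer_tray, either way round below 0.4 rad and linear speed of each of large_pack, side_handle, bit_case, slim_pack_1, slim_pack_2 below 0.02 m/s and z of side_handle in the frame of hammer_tray between 0.008 and 0.0155 m and z of bit_case in the frame of driver_tray between 0.008 and 0.0155 m and angle between the x axis of each of bit_case, slim_pack_1, slim_pack_2 and the x axis of driver_tray, either way round below 0.4 rad and z of slim_pack_1 in the frame of driver_tray between 0.008 and 0.0155 m and z of slim_pack_2 in the frame of driver_tray between 0.008 and 0.0155 m); the robot touches nothing.
It fails at once if the tape measure is moved more than 30 mm (distance of tape_measure from where it was at the start of the episode above 0.03 m).
It fails at once if the roll of tape is moved more than 30 mm (distance of tape_roll from where it was at the start of the episode above 0.03 m).
It fails at once if the jar is moved more than 30 mm (distance of plug_jar from where it was at the start of the episode above 0.03 m).
It fails at once if a pack, the side handle or the bit case is dropped or flung (over 0.7 m/s while out of the fingers) ((linear speed of large_pack above 0.7 m/s and contact force between the fingers and large_pack below 0.5 N) or (linear speed of slim_pack_1 above 0.7 m/s and contact force between the fingers and slim_pack_1 below 0.5 N) or (linear speed of side_handle above 0.7 m/s and contact force between the fingers and side_handle below 0.5 N) or (linear speed of bit_case above 0.7 m/s and contact force between the fingers and bit_case below 0.5 N) or (linear speed of slim_pack_2 above 0.7 m/s and contact force between the fingers and slim_pack_2 below 0.5 N)).
It also fails if it takes over 128 s, if anything falls off the work surface, if the arm or the gripper's body presses on something with over 40 N, if the wrist force passes 120 N, or if a joint passes its speed limit or range.

## Working session

There is one attempt and no reset: what is moved stays moved. The work goes in short steps, Python scripts to look and compute and a tool call to move; the robot and the scene stay as the last step left them, time stands still between calls to the robot, and variables do not carry over. Pictures are saved under pics/ and viewed, at most 14 in all, crops included, and the job is handed in when it is done.

Besides the shell and the picture viewer there is one more tool, called after ">>>" as name([rows], argument=value, ...), one row to a line, values as JSON. send_rows: Moves the arm, as the interface text tells. Its arguments: {"type":"object","properties":{"series":{"type":"array","items":{"type":"object","properties":{"ax":{"type":"number"},"ay":{"type":"number"},"az":{"type":"number"},"dx":{"type":"number"},"dy":{"type":"number"},"dz":{"type":"number"},"hand":{"type":"number"}}}}},"required":["series"]}

```bash
mkdir -p pics
cat > h.py <<'E'
import numpy as np, cv2, json
from cell import read_state, get_image, finish_job
def snap(n,f):
    im=get_image(n); cv2.imwrite(f'pics/{f}.png',cv2.cvtColor(np.array(im['pixels'],np.uint8),cv2.COLOR_RGB2BGR))
    json.dump({k:np.array(im[k]).tolist() for k in('mtx','R','t')},open(f'pics/{f}.json','w'))
def w(f,u,v,z):
    c=json.load(open(f'pics/{f}.json'));K,R,t=[np.array(c[k]) for k in('mtx','R','t')]
    d=R.T@np.linalg.solve(K,[u,v,1]);o=-R.T@t
    return (o+d*(z-o[2])/d[2]).round(1)
E
python3 - <<'E'
from h import *
snap('top','top0');snap('scene','sc0')
s=read_state();print(s)
for n in('top0','sc0'):
    c=json.load(open(f'pics/{n}.json'));print(c['mtx'],-np.array(c['R']).T@np.array(c['t']),np.round(c['R'],2))
E
```

```text
{'clock': 0.1, 'qpos': array([ 1.26520051,  0.62927586,  0.03847089,  1.5182874 , -0.02701461,
        0.99627688, -0.01999096]), 'qd': array([-0.00152052, -0.00341805,  0.00051062, -0.00319464, -0.00100516,
       -0.00050254, -0.00141848]), 'tau': array([ 3.57964302e-03, -5.64523852e+01,  1.23111192e+00, -1.93971956e+01,
        1.13395555e-02,  5.44726179e-03, -2.82291131e-05]), 'eef_pos': array([ 154.2620227 , -630.84765195,  230.46090078]), 'tool_rot': array([-3.13986398e+00,  2.20362586e-05,  2.39775358e-01]), 'force': array([0.0179495 , 0.119087  , 0.04751135]), 'torque': array([ 0.0043193 , -0.02461939,  0.03397721]), 'gripper_force': 0.0, 'width': 85.51910538680679}
[[607.1600821648893, 0.0, 324.83145125968144], [0.0, 607.1600821648893, 243.59764104277826], [0.0, 0.0, 1.0]] [ 278.30521514   10.64478334 1454.26482933] [[ 0.01 -1.    0.  ]
 [-0.98 -0.01 -0.21]
 [ 0.21 -0.   -0.98]]
[[473.73124147574316, 0.0, 320.9176523054683], [0.0, 473.73124147574316, 245.2003674098808], [0.0, 0.0, 1.0]] [1318.31962383  150.85003491 1074.17224049] [[-0.18  0.98  0.  ]
 [ 0.78  0.14 -0.6 ]
 [-0.59 -0.1  -0.8 ]]
```

View pics/top0.png

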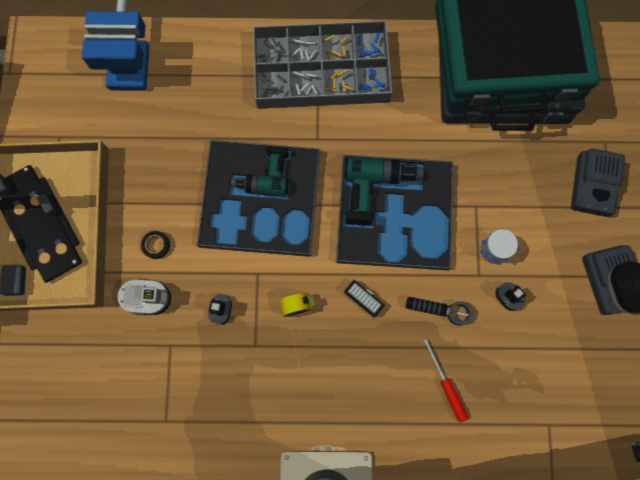

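View pics/sc0.png

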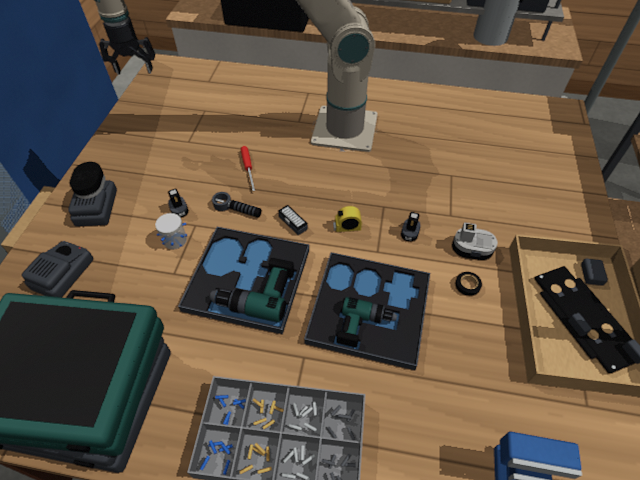

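Run:
```python
from h import *
im=cv2.imread('pics/top0.png')
r=lambda a,k:cv2.resize(a,None,fx=k,fy=k,interpolation=cv2.INTER_CUBIC)
a=np.vstack([r(im[265:335,110:310],4),r(im[265:335,335:535],4)]);cv2.imwrite('pics/c1.png',a)
cv2.imwrite('pics/c2.png',r(im[135:275,195:455],3))
```

```text
(no output)
```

View pics/c1.png

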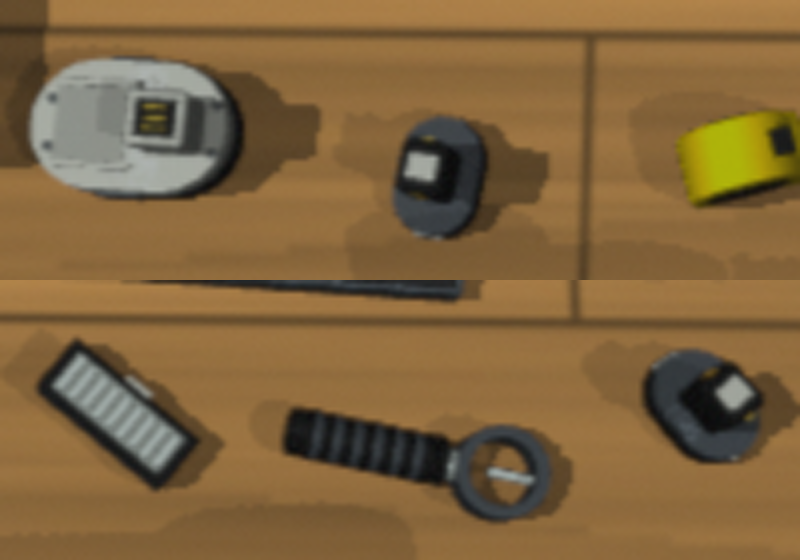

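View pics/c2.png

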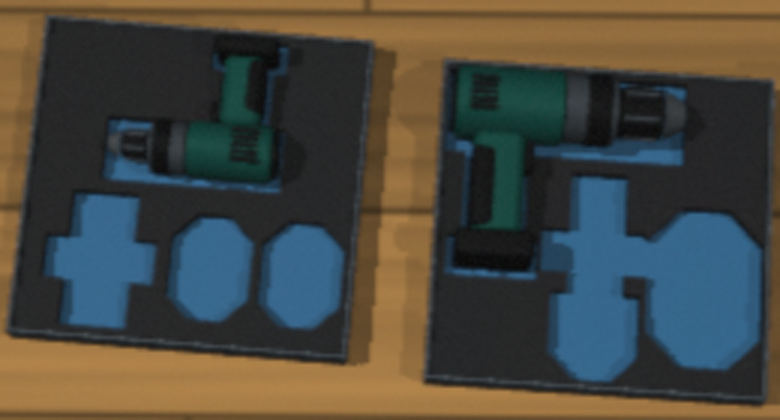

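```bash
cat > m.py <<'E'
from h import *
A=lambda x,y,z:w('top0',110+(x+.5)/4-.5,265+(y+.5)/4-.5,z)[:2]
B=lambda x,y,z:w('top0',335+(x+.5)/4-.5,265+(y-280+.5)/4-.5,z)[:2]
C=lambda x,y,z:w('top0',195+(x+.5)/3-.5,135+(y+.5)/3-.5,z)[:2]
def ln(n,p,q): d=q-p; print(n,'mid',(p+q)/2,'len',np.linalg.norm(d).round(1),'dir',np.arctan2(d[1],d[0]).round(3))
E
python3 - <<'E'
from m import *
ln('LP slab',A(30,123,42),A(230,130,42)); ln('LP wid',A(130,57,42),A(130,197,42)); print('LP tower',A(156,117,87))
ln('S1 foot',A(427,237,24),A(453,117,24)); ln('S1wid',A(393,180,24),A(487,172,24));print('S1 stick',A(421,167,74))
ln('S2 foot',B(662,357,24),B(740,458,24));ln('S2wid',B(648,410,24),B(725,365,24));print('S2 stick',B(737,393,74))
ln('BC c',B(78,341,30),B(198,440,30));ln('BC d',B(40,386,30),B(158,488,30));ln('BC w',B(60,364,30),B(178,464,30))
ln('SH',B(287,430,15),B(550,480,15));print('ring',B(502,473,15),'grip end',B(287,430,15))
for nm,P in(('D',[(48,16),(373,42),(347,360),(10,333)]),('H',[(445,60),(772,82),(765,403),(427,380)])):
    P=[C(*p,28) for p in P];print(nm,*P,'c',np.mean(P,0))
    for i in range(4): ln(i,P[i],P[(i+1)%4])
print('cut',C(302,276,20),C(211,270,20),C(101,260,20),'H',C(706,290,20))
print('tape',A(745,150,70),A(690,200,0)); print('jar',w('top0',502,244,80),'roll',w('top0',156,245,19))
for n in('slimcuts','bc'):pass
E
```

```text
LP slab mid [449.1  432.75] len 116.7 dir -1.598
LP wid mid [449.05 432.75] len 82.1 dir -3.072
LP tower [449.1 405. ]
S1 foot mid [423.   253.85] len 71.7 dir -0.172
S1wid mid [423.35 253.95] len 55.3 dir -1.479
S1 stick [423.3 256.4]
S2 foot mid [ 457.15 -431.3 ] len 73.5 dir -2.52
S2wid mid [ 468.9 -423.5] len 54.5 dir -1.048
S2 stick [ 459.3 -437. ]
BC c mid [464.05 -97.65] len 91.2 dir -2.261
BC d mid [436.45 -74.5 ] len 91.1 dir -2.282
BC w mid [450.05 -86.35] len 90.5 dir -2.273
SH mid [ 428.75 -264.8 ] len 157.6 dir -1.753
ring [ 418.4 -314.1] grip end [ 443.  -187.3]
D [842.3 293.5] [821.8  23.6] [553.5  42. ] [573.5 311.5] c [697.775 167.65 ]
0 mid [832.05 158.55] len 270.7 dir -1.647
1 mid [687.65  32.8 ] len 268.9 dir 3.073
2 mid [563.5  176.75] len 270.2 dir 1.497
3 mid [707.9 302.5] len 269.4 dir -0.067
H [806.5 -36. ] [ 789.6 -305.7] [ 521.3 -290.3] [537.8 -21.9] c [ 663.8   -163.475]
0 mid [ 798.05 -170.85] len 270.2 dir -1.633
1 mid [ 655.45 -298.  ] len 268.7 dir 3.084
2 mid [ 529.55 -156.1 ] len 268.9 dir 1.509
3 mid [672.15 -28.95] len 269.1 dir -0.052
cut [624.   79.4] [628.5 153.2] [636.1 242.5] H [ 614.9 -247.6]
tape [434.8  72.7] [412.6 108.2]
jar [ 572.  -402.7   80. ] roll [576.2 414.8  19. ]
```

```bash
cat > go.py <<'E'
import sys
from h import *
def go(x,y,z,yaw):
    s=read_state();p=s['eef_pos'];r,pt,a=s['tool_rot'];from scipy.spatial.transform import Rotation as T
    R=T.from_euler('xyz',[r,pt,a]);G=T.from_euler('xyz',[np.pi,0,yaw])
    k=round((a-yaw)/np.pi);G=T.from_euler('xyz',[np.pi,0,yaw+k*np.pi])
    print('t',s['clock'],'p',p.round(1),'yaw',round(a,3),'q',s['qpos'].round(2),'w',round(s['width'],1))
    print('shift cm',(R.inv().apply(np.array([x,y,z])-p)/10).round(2),'turn',(R.inv()*G).as_rotvec().round(3),'rows>=',round(max(np.linalg.norm(np.array([x,y,z])-p)/50,np.linalg.norm((R.inv()*G).as_rotvec())/.15),1))
if __name__=='__main__': go(*map(float,sys.argv[1:5]))
E
python3 go.py 440 -433 190 0.63
```

```text
t 0.1 p [ 154.3 -630.8  230.5] yaw 0.24 q [ 1.27  0.63  0.04  1.52 -0.03  1.   -0.02] w 85.5
shift cm [ 32.46 -12.43   4.07] turn [-0.002 -0.    -0.39 ] rows>= 7.0
```

>>> send_rows([
  {"dx": 8,"dy": -3,"dz": 1,"az": -0.1},
  {"dx": 16,"dy": -6,"dz": 2,"az": -0.2},
  {"dx": 24,"dy": -9,"dz": 3,"az": -0.3},
  {"dx": 32.5,"dy": -12.4,"dz": 4,"az": -0.39},
  {"dx": 32.5,"dy": -12.4,"dz": 4,"az": -0.39},
  {"dx": 32.5,"dy": -12.4,"dz": 4,"az": -0.39},
  {"dx": 32.5,"dy": -12.4,"dz": 4,"az": -0.39},
  {"dx": 32.5,"dy": -12.4,"dz": 4,"az": -0.39},
  {"dx": 32.5,"dy": -12.4,"dz": 4,"az": -0.39},
  {"dx": 32.5,"dy": -12.4,"dz": 4,"az": -0.39},
])

```text
invalid input at $.series[0]: expected keys ax, ay, az, dx, dy, dz, hand
```

Run:
```python
from h import *
snap('wrist','w1')
s=read_state();print(s['eef_pos'].round(1),s['tool_rot'].round(3),s['qpos'].round(2))
c=json.load(open('pics/w1.json'));print(-np.array(c['R']).T@np.array(c['t']),np.round(c['R'],2))
```

```text
[ 154.3 -630.9  230.6] [-3.14  0.    0.24] [ 1.27  0.63  0.04  1.52 -0.03  1.   -0.02]
[ 228.78683264 -613.56485908  373.43286782] [[ 0.24 -0.97 -0.  ]
 [-0.93 -0.23  0.29]
 [-0.29 -0.07 -0.96]]
```

View pics/w1.png

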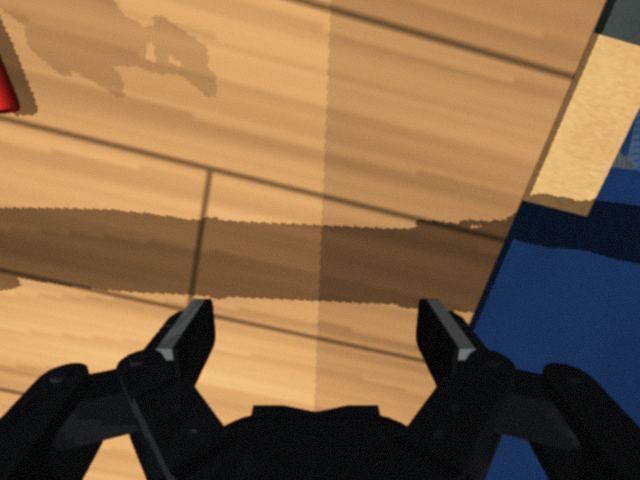

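>>> send_rows([
  {"ax": 0,"ay": 0,"hand": 0,"dx": 8,"dy": -3,"dz": 1,"az": -0.1},
  {"ax": 0,"ay": 0,"hand": 0,"dx": 16,"dy": -6,"dz": 2,"az": -0.2},
  {"ax": 0,"ay": 0,"hand": 0,"dx": 24,"dy": -9,"dz": 3,"az": -0.3},
  {"ax": 0,"ay": 0,"hand": 0,"dx": 32.5,"dy": -12.4,"dz": 4,"az": -0.39},
  {"ax": 0,"ay": 0,"hand": 0,"dx": 32.5,"dy": -12.4,"dz": 4,"az": -0.39},
  {"ax": 0,"ay": 0,"hand": 0,"dx": 32.5,"dy": -12.4,"dz": 4,"az": -0.39},
  {"ax": 0,"ay": 0,"hand": 0,"dx": 32.5,"dy": -12.4,"dz": 4,"az": -0.39},
  {"ax": 0,"ay": 0,"hand": 0,"dx": 32.5,"dy": -12.4,"dz": 4,"az": -0.39},
  {"ax": 0,"ay": 0,"hand": 0,"dx": 32.5,"dy": -12.4,"dz": 4,"az": -0.39},
])

```text
clock: 1.05
eef_pos: [441.9, -432.2, 190.8]
tool_rot: [-3.14, -0.0, 0.634]
force: [-0.7, -1.5, -0.9]
width: 85.1
gripper_force: 0.0
```

Run:
```python
from h import *
snap('wrist','w2')
s=read_state();print(s['eef_pos'].round(1),s['tool_rot'].round(3),s['qpos'].round(2))
c=json.load(open('pics/w2.json'));print(-np.array(c['R']).T@np.array(c['t']))
```

```text
[ 440.1 -433.9  191. ] [-3.141e+00  1.000e-03  6.300e-01] [ 0.77  0.63 -0.06  1.65  0.05  0.87 -0.25]
[ 504.06617389 -388.27282944  333.72194205]
```

View pics/w2.png

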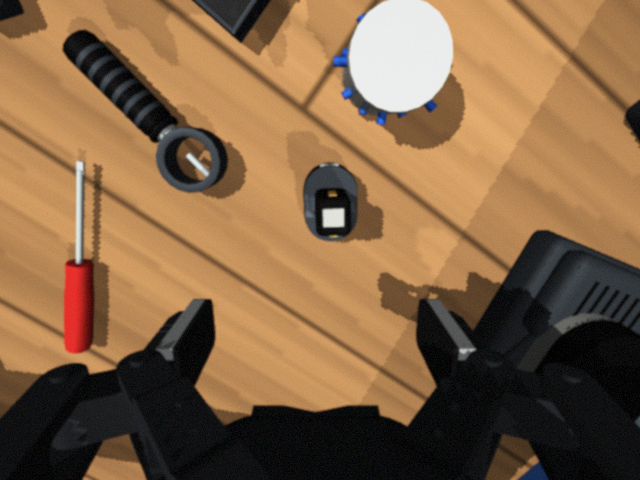

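```bash
python3 - <<'E'
from m import *
W=lambda u,v,z:w('w2',u,v,z)[:2]
ln('foot',W(332,240,24),W(329,164,24));print('stick',W(333,216,74),W(333,213,74))
ln('SH',W(191,160,15),W(78,38,15))
E
python3 go.py 458 -433 100 0.63
```

```text
foot mid [ 462.4 -435.5] len 70.1 dir 0.686
stick [ 462.3 -435.4] [ 464.2 -434. ]
SH mid [ 433.35 -249.45] len 127.9 dir 1.333
t 1.1 p [ 440.1 -433.9  191. ] yaw 0.63 q [ 0.77  0.63 -0.06  1.65  0.05  0.87 -0.25] w 85.2
shift cm [1.51 0.98 9.1 ] turn [-0.001  0.001  0.   ] rows>= 1.9
```

>>> send_rows([
  {"ax": 0,"ay": 0,"az": -0.03,"dx": 1.7,"dy": 1.4,"dz": 3,"hand": 0},
  {"ax": 0,"ay": 0,"az": -0.03,"dx": 1.7,"dy": 1.4,"dz": 6,"hand": 0},
  {"ax": 0,"ay": 0,"az": -0.03,"dx": 1.7,"dy": 1.4,"dz": 9,"hand": 0},
  {"ax": 0,"ay": 0,"az": -0.03,"dx": 1.7,"dy": 1.4,"dz": 12,"hand": 0},
  {"ax": 0,"ay": 0,"az": -0.03,"dx": 1.7,"dy": 1.4,"dz": 14.5,"hand": 0},
  {"ax": 0,"ay": 0,"az": -0.03,"dx": 1.7,"dy": 1.4,"dz": 15.8,"hand": 0},
  {"ax": 0,"ay": 0,"az": -0.03,"dx": 1.7,"dy": 1.4,"dz": 15.8,"hand": 0},
  {"ax": 0,"ay": 0,"az": -0.03,"dx": 1.7,"dy": 1.4,"dz": 15.8,"hand": 0.7},
  {"ax": 0,"ay": 0,"az": -0.03,"dx": 1.7,"dy": 1.4,"dz": 15.8,"hand": 1},
  {"ax": 0,"ay": 0,"az": -0.03,"dx": 1.7,"dy": 1.4,"dz": 15.8,"hand": 1},
])

```text
clock: 2.1
eef_pos: [463.3, -435.9, 34.8]
tool_rot: [3.139, -0.0, 0.66]
force: [0.4, 0.2, -0.1]
width: 43.9
gripper_force: 0.0
```

>>> send_rows([
  {"ax": 0,"ay": 0,"az": 0,"dx": 0,"dy": 0,"dz": 0,"hand": 1},
  {"ax": 0,"ay": 0,"az": 0,"dx": 0,"dy": 0,"dz": 0,"hand": 1},
  {"ax": 0,"ay": 0,"az": 0,"dx": 0,"dy": 0,"dz": 0,"hand": 1},
  {"ax": 0,"ay": 0,"az": 0,"dx": 0,"dy": 0,"dz": -1,"hand": 1},
  {"ax": 0,"ay": 0,"az": 0,"dx": 0,"dy": 0,"dz": -4,"hand": 1},
  {"ax": 0,"ay": 0,"az": 0,"dx": 0,"dy": 0,"dz": -8,"hand": 1},
  {"ax": 0,"ay": 0,"az": 0,"dx": 0,"dy": 0,"dz": -12,"hand": 1},
  {"ax": 0,"ay": 0,"az": 0,"dx": 0,"dy": 0,"dz": -15,"hand": 1},
  {"ax": 0,"ay": 0,"az": 0,"dx": 0,"dy": 0,"dz": -15,"hand": 1},
])

```text
clock: 3.0
eef_pos: [464.9, -437.0, 188.6]
tool_rot: [3.132, -0.002, 0.66]
force: [1.0, -0.6, -1.0]
width: 27.4
gripper_force: 59.6
```

```bash
python3 go.py 623.5 79 180 -0.07
```

```text
t 3.0 p [ 464.9 -437.   188.6] yaw 0.66 q [ 0.75  0.65 -0.07  1.61  0.06  0.88 -0.25] w 27.4
shift cm [ 44.16 -31.06   0.66] turn [ 0.008 -0.005  0.73 ] rows>= 10.8
```

>>> send_rows([
  {"ax": 0,"ay": 0,"az": 0.04,"dx": 1.4,"dy": -1,"dz": 0,"hand": 1},
  {"ax": 0,"ay": 0,"az": 0.1,"dx": 4.2,"dy": -3,"dz": 0,"hand": 1},
  {"ax": 0,"ay": 0,"az": 0.2,"dx": 7.1,"dy": -5,"dz": 0,"hand": 1},
  {"ax": 0,"ay": 0,"az": 0.3,"dx": 10,"dy": -7,"dz": 0,"hand": 1},
  {"ax": 0,"ay": 0,"az": 0.4,"dx": 13,"dy": -9.1,"dz": 0,"hand": 1},
  {"ax": 0,"ay": 0,"az": 0.5,"dx": 16,"dy": -11.2,"dz": 0,"hand": 1},
  {"ax": 0,"ay": 0,"az": 0.6,"dx": 19,"dy": -13.3,"dz": 0,"hand": 1},
  {"ax": 0,"ay": 0,"az": 0.68,"dx": 22,"dy": -15.4,"dz": 0,"hand": 1},
  {"ax": 0,"ay": 0,"az": 0.73,"dx": 25,"dy": -17.5,"dz": 0,"hand": 1},
  {"ax": 0,"ay": 0,"az": 0.73,"dx": 27.5,"dy": -19.3,"dz": 0,"hand": 1},
])

```text
clock: 4.0
eef_pos: [561.2, -111.2, 182.3]
tool_rot: [-3.141, 0.002, -0.07]
force: [0.3, 0.3, -1.9]
width: 27.3
gripper_force: 59.5
```

```bash
python3 go.py 623.5 79 180 -0.07
```

```text
t 4.0 p [ 561.2 -111.2  182.3] yaw -0.07 q [ 0.05  0.58  0.16  1.79 -0.12  0.78 -1.38] w 27.3
shift cm [  4.89 -19.41   0.24] turn [-0.001  0.002  0.   ] rows>= 4.0
```

>>> send_rows([
  {"ax": 0,"ay": 0,"az": 0,"dx": 0.8,"dy": -3.2,"dz": 0,"hand": 1},
  {"ax": 0,"ay": 0,"az": 0,"dx": 1.6,"dy": -6.4,"dz": 0,"hand": 1},
  {"ax": 0,"ay": 0,"az": 0,"dx": 2.4,"dy": -9.6,"dz": 0,"hand": 1},
  {"ax": 0,"ay": 0,"az": 0,"dx": 3.2,"dy": -12.8,"dz": 0,"hand": 1},
  {"ax": 0,"ay": 0,"az": 0,"dx": 4,"dy": -16,"dz": 0,"hand": 1},
  {"ax": 0,"ay": 0,"az": 0,"dx": 4.5,"dy": -18.2,"dz": 0,"hand": 1},
  {"ax": 0,"ay": 0,"az": 0,"dx": 4.9,"dy": -19.4,"dz": 0,"hand": 1},
  {"ax": 0,"ay": 0,"az": 0,"dx": 4.9,"dy": -19.4,"dz": 0,"hand": 1},
  {"ax": 0,"ay": 0,"az": 0,"dx": 4.9,"dy": -19.4,"dz": 0,"hand": 1},
  {"ax": 0,"ay": 0,"az": 0,"dx": 4.9,"dy": -19.4,"dz": 0,"hand": 1},
])

```text
clock: 5.0
eef_pos: [623.7, 73.5, 183.2]
tool_rot: [3.14, 0.001, -0.073]
force: [-0.1, 0.0, -1.3]
width: 27.8
gripper_force: 59.5
```

```bash
python3 go.py 623.5 79 47 -0.07; python3 -c "
from h import *
snap('wrist','w3')"
```

```text
t 5.0 p [623.7  73.5 183.2] yaw -0.073 q [-0.27  0.65  0.17  1.63 -0.14  0.86 -1.68] w 27.8
shift cm [-0.05 -0.57 13.62] turn [ 0.002  0.001 -0.003] rows>= 2.7
```

View pics/w3.png

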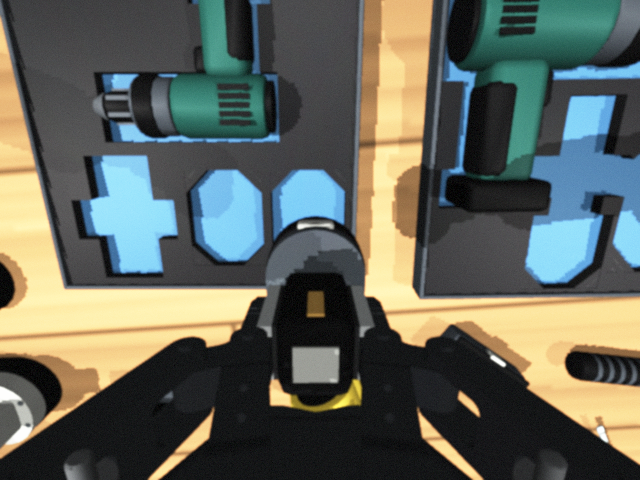

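Run:
```python
from m import *
W=lambda u,v,z:w('w3',u,v,z)[:2]
print('slim2 cut',W(227,216,20),'bc cut',W(129,215,20),'stick',W(316,366,222))
```

```text
slim2 cut [633.3 153. ] bc cut [640.8 241.4] stick [620.9  73.5]
```

>>> send_rows([
  {"ax": 0,"ay": 0,"az": 0,"dx": 0,"dy": -0.3,"dz": 2,"hand": 1},
  {"ax": 0,"ay": 0,"az": 0,"dx": 0,"dy": -0.6,"dz": 5,"hand": 1},
  {"ax": 0,"ay": 0,"az": 0,"dx": 0,"dy": -0.6,"dz": 8,"hand": 1},
  {"ax": 0,"ay": 0,"az": 0,"dx": 0,"dy": -0.6,"dz": 10,"hand": 1},
  {"ax": 0,"ay": 0,"az": 0,"dx": 0,"dy": -0.6,"dz": 10,"hand": 1},
])

```text
clock: 5.55
eef_pos: [622.0, 80.4, 80.6]
tool_rot: [3.14, 0.006, -0.072]
force: [-0.2, -0.4, -1.4]
width: 27.3
gripper_force: 59.5
```

```bash
python3 go.py 623.5 79 47 -0.07
```

```text
t 5.55 p [622.   80.4  80.6] yaw -0.072 q [-0.26  0.79  0.14  1.7  -0.16  0.67 -1.67] w 27.3
shift cm [0.18 0.12 3.35] turn [ 0.002  0.006 -0.002] rows>= 0.7
```

>>> send_rows([
  {"ax": 0,"ay": 0,"az": 0,"dx": 0.4,"dy": 0.1,"dz": 1,"hand": 1},
  {"ax": 0,"ay": 0,"az": 0,"dx": 0.4,"dy": 0.1,"dz": 2,"hand": 1},
  {"ax": 0,"ay": 0,"az": 0,"dx": 0.4,"dy": 0.1,"dz": 2.8,"hand": 1},
  {"ax": 0,"ay": 0,"az": 0,"dx": 0.4,"dy": 0.1,"dz": 3.2,"hand": 1},
  {"ax": 0,"ay": 0,"az": 0,"dx": 0.4,"dy": 0.1,"dz": 3.4,"hand": 1},
  {"ax": 0,"ay": 0,"az": 0,"dx": 0.4,"dy": 0.1,"dz": 3.5,"hand": 1},
  {"ax": 0,"ay": 0,"az": 0,"dx": 0.4,"dy": 0.1,"dz": 3.5,"hand": 1},
])

```text
clock: 6.25
eef_pos: [628.6, 80.8, 48.5]
tool_rot: [-3.142, -0.0, -0.07]
force: [0.3, 0.3, -0.4]
width: 27.5
gripper_force: 59.5
```

>>> send_rows([
  {"ax": 0,"ay": 0,"az": 0,"dx": -0.1,"dy": 0.1,"dz": 0.1,"hand": 1},
  {"ax": 0,"ay": 0,"az": 0,"dx": -0.1,"dy": 0.1,"dz": 0.1,"hand": 1},
  {"ax": 0,"ay": 0,"az": 0,"dx": -0.1,"dy": 0.1,"dz": 0.1,"hand": 1},
])

```text
clock: 6.55
eef_pos: [627.4, 79.8, 47.5]
tool_rot: [-3.142, -0.0, -0.07]
force: [0.5, -0.4, -1.6]
width: 27.5
gripper_force: 59.5
```

>>> send_rows([
  {"ax": 0,"ay": 0,"az": 0,"dx": 0,"dy": 0,"dz": 0.1,"hand": 1},
  {"ax": 0,"ay": 0,"az": 0,"dx": 0,"dy": 0,"dz": 0.2,"hand": 1},
  {"ax": 0,"ay": 0,"az": 0,"dx": 0,"dy": 0,"dz": 0.2,"hand": 1},
])

```text
clock: 6.85
eef_pos: [627.7, 79.9, 46.5]
tool_rot: [-3.141, -0.001, -0.07]
force: [-1.5, 0.2, 6.8]
width: 27.3
gripper_force: 60.6
```

>>> send_rows([
  {"ax": 0,"ay": 0,"az": 0,"dx": 0,"dy": 0,"dz": 0,"hand": 0.6},
  {"ax": 0,"ay": 0,"az": 0,"dx": 0,"dy": 0,"dz": 0,"hand": 0.5},
  {"ax": 0,"ay": 0,"az": 0,"dx": 0,"dy": 0,"dz": 0,"hand": 0.4},
  {"ax": 0,"ay": 0,"az": 0,"dx": 0,"dy": 0,"dz": 0,"hand": 0.4},
  {"ax": 0,"ay": 0,"az": 0,"dx": 0,"dy": 0,"dz": -2,"hand": 0.4},
  {"ax": 0,"ay": 0,"az": 0,"dx": 0,"dy": 0,"dz": -5,"hand": 0.4},
  {"ax": 0,"ay": 0,"az": 0,"dx": 0,"dy": 0,"dz": -9,"hand": 0.3},
  {"ax": 0,"ay": 0,"az": 0,"dx": 0,"dy": 0,"dz": -14,"hand": 0},
])

```text
clock: 7.65
eef_pos: [626.0, 79.7, 185.1]
tool_rot: [3.141, 0.004, -0.07]
force: [0.9, 0.6, -0.7]
width: 72.5
gripper_force: 0.0
```

```bash
python3 go.py 400 250 185 -0.15
```

```text
t 7.65 p [626.   79.7 185.1] yaw -0.07 q [-0.28  0.66  0.17  1.62 -0.14  0.88 -1.69] w 72.5
shift cm [-23.74 -15.4    0.08] turn [0.001 0.004 0.08 ] rows>= 5.7
```

>>> send_rows([
  {"ax": 0,"ay": 0,"az": 0.03,"dx": -5,"dy": -3,"dz": 0,"hand": 0},
  {"ax": 0,"ay": 0,"az": 0.05,"dx": -9,"dy": -6,"dz": 0,"hand": 0},
  {"ax": 0,"ay": 0,"az": 0.08,"dx": -13,"dy": -9,"dz": 0,"hand": 0},
  {"ax": 0,"ay": 0,"az": 0.08,"dx": -17,"dy": -12,"dz": 0,"hand": 0},
  {"ax": 0,"ay": 0,"az": 0.08,"dx": -21,"dy": -14,"dz": 0,"hand": 0},
  {"ax": 0,"ay": 0,"az": 0.08,"dx": -23.7,"dy": -15.4,"dz": 0,"hand": 0},
  {"ax": 0,"ay": 0,"az": 0.08,"dx": -23.7,"dy": -15.4,"dz": 0,"hand": 0},
  {"ax": 0,"ay": 0,"az": 0.08,"dx": -23.7,"dy": -15.4,"dz": 0,"hand": 0},
  {"ax": 0,"ay": 0,"az": 0.08,"dx": -23.7,"dy": -15.4,"dz": 0,"hand": 0},
])

```text
clock: 8.55
eef_pos: [403.1, 249.5, 185.5]
tool_rot: [-3.141, -0.001, -0.152]
force: [-0.0, -0.2, -0.6]
width: 85.4
gripper_force: 0.0
```

```bash
python3 go.py 423 255 33 -0.15; python3 -c "
from h import *
snap('wrist','w4')"
```

```text
t 8.55 p [403.1 249.5 185.5] yaw -0.152 q [-0.77  0.46  0.22  2.05 -0.16  0.65 -2.17] w 85.4
shift cm [ 1.86 -0.84 15.25] turn [-0.    -0.001 -0.002] rows>= 3.1
```

View pics/w4.png

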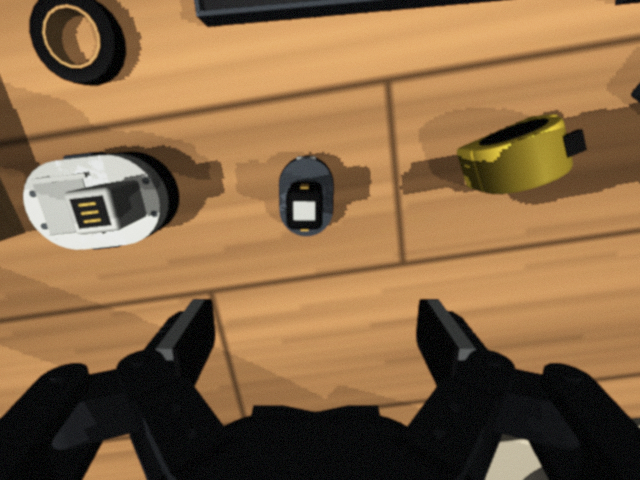

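Run:
```python
from m import *
W=lambda u,v,z:w('w4',u,v,z)[:2]
ln('foot',W(305,235,24),W(307,157,24));print('stick',W(304,210,74))
print('tower',W(92,212,87)); ln('slab',W(160,195,42),W(23,205,42))
```

```text
foot mid [425.65 254.65] len 69.9 dir -0.186
stick [425.1 254.9]
tower [449.3 403.9]
slab mid [453.85 432.  ] len 116.8 dir 1.491
```

>>> send_rows([
  {"ax": 0,"ay": 0,"az": 0.02,"dx": 2.1,"dy": -0.8,"dz": 3,"hand": 0},
  {"ax": 0,"ay": 0,"az": 0.02,"dx": 2.1,"dy": -0.8,"dz": 7,"hand": 0},
  {"ax": 0,"ay": 0,"az": 0.02,"dx": 2.1,"dy": -0.8,"dz": 11,"hand": 0},
  {"ax": 0,"ay": 0,"az": 0.02,"dx": 2.1,"dy": -0.8,"dz": 14,"hand": 0},
  {"ax": 0,"ay": 0,"az": 0.02,"dx": 2.1,"dy": -0.8,"dz": 15.2,"hand": 0},
  {"ax": 0,"ay": 0,"az": 0.02,"dx": 2.1,"dy": -0.8,"dz": 15.2,"hand": 0},
  {"ax": 0,"ay": 0,"az": 0.02,"dx": 2.1,"dy": -0.8,"dz": 15.2,"hand": 0.7},
  {"ax": 0,"ay": 0,"az": 0.02,"dx": 2.1,"dy": -0.8,"dz": 15.2,"hand": 1},
  {"ax": 0,"ay": 0,"az": 0.02,"dx": 2.1,"dy": -0.8,"dz": 15.2,"hand": 1},
  {"ax": 0,"ay": 0,"az": 0.02,"dx": 2.1,"dy": -0.8,"dz": 15.2,"hand": 1},
])

```text
clock: 9.6
eef_pos: [424.3, 255.3, 34.3]
tool_rot: [-3.14, -0.001, -0.17]
force: [0.4, -3.5, 3.3]
width: 28.3
gripper_force: 3.2
```

>>> send_rows([
  {"ax": 0,"ay": 0,"az": 0,"dx": 0,"dy": 0,"dz": 0,"hand": 1},
  {"ax": 0,"ay": 0,"az": 0,"dx": 0,"dy": 0,"dz": 0,"hand": 1},
  {"ax": 0,"ay": 0,"az": 0,"dx": 0,"dy": 0,"dz": -1,"hand": 1},
  {"ax": 0,"ay": 0,"az": 0,"dx": 0,"dy": 0,"dz": -4,"hand": 1},
  {"ax": 0,"ay": 0,"az": 0,"dx": 0,"dy": 0,"dz": -8,"hand": 1},
  {"ax": 0,"ay": 0,"az": 0,"dx": 0,"dy": 0,"dz": -12,"hand": 1},
  {"ax": 0,"ay": 0,"az": 0,"dx": 0,"dy": 0,"dz": -15,"hand": 1},
  {"ax": 0,"ay": 0,"az": 0,"dx": 0,"dy": 0,"dz": -15,"hand": 1},
])

```text
clock: 10.4
eef_pos: [425.9, 256.2, 187.7]
tool_rot: [-3.135, -0.006, -0.17]
force: [0.9, -0.4, -1.8]
width: 27.1
gripper_force: 59.8
```

```bash
python3 go.py 630 152.7 180 -0.07
```

```text
t 10.4 p [425.9 256.2 187.7] yaw -0.17 q [-0.76  0.48  0.23  2.   -0.17  0.67 -2.16] w 27.1
shift cm [21.86  6.75  0.86] turn [-0.006 -0.006 -0.1  ] rows>= 4.6
```

>>> send_rows([
  {"ax": 0,"ay": 0,"az": -0.02,"dx": 2,"dy": 0.6,"dz": 0,"hand": 1},
  {"ax": 0,"ay": 0,"az": -0.04,"dx": 5,"dy": 1.5,"dz": 0,"hand": 1},
  {"ax": 0,"ay": 0,"az": -0.06,"dx": 8,"dy": 2.5,"dz": 0,"hand": 1},
  {"ax": 0,"ay": 0,"az": -0.08,"dx": 11,"dy": 3.4,"dz": 0,"hand": 1},
  {"ax": 0,"ay": 0,"az": -0.1,"dx": 14,"dy": 4.3,"dz": 0,"hand": 1},
  {"ax": 0,"ay": 0,"az": -0.1,"dx": 17,"dy": 5.2,"dz": 0,"hand": 1},
  {"ax": 0,"ay": 0,"az": -0.1,"dx": 20,"dy": 6.2,"dz": 0,"hand": 1},
  {"ax": 0,"ay": 0,"az": -0.1,"dx": 21.9,"dy": 6.7,"dz": 0.8,"hand": 1},
  {"ax": 0,"ay": 0,"az": -0.1,"dx": 21.9,"dy": 6.7,"dz": 3,"hand": 1},
  {"ax": 0,"ay": 0,"az": -0.1,"dx": 21.9,"dy": 6.7,"dz": 6,"hand": 1},
])

```text
clock: 11.4
eef_pos: [629.0, 150.9, 122.7]
tool_rot: [-3.141, -0.001, -0.072]
force: [-0.4, 0.2, -2.4]
width: 27.3
gripper_force: 59.6
```

>>> send_rows([
  {"ax": 0,"ay": 0,"az": 0,"dx": 0,"dy": 0,"dz": 1,"hand": 1},
  {"ax": 0,"ay": 0,"az": 0,"dx": 0,"dy": 0,"dz": 3,"hand": 1},
  {"ax": 0,"ay": 0,"az": 0,"dx": 0,"dy": 0,"dz": 4.5,"hand": 1},
  {"ax": 0,"ay": 0,"az": 0,"dx": 0,"dy": 0,"dz": 4.5,"hand": 1},
  {"ax": 0,"ay": 0,"az": 0,"dx": 0,"dy": 0,"dz": 4.5,"hand": 1},
])

```text
clock: 11.9
eef_pos: [628.2, 151.8, 78.5]
tool_rot: [3.141, 0.0, -0.07]
force: [0.1, -0.3, -1.8]
width: 27.4
gripper_force: 59.5
```

```bash
python3 go.py 630 152.7 47 -0.07
```

```text
t 11.9 p [628.2 151.8  78.5] yaw -0.07 q [-0.37  0.81  0.15  1.65 -0.18  0.69 -1.77] w 27.4
shift cm [ 0.17 -0.11  3.15] turn [ 0.  0. -0.] rows>= 0.6
```

>>> send_rows([
  {"ax": 0,"ay": 0,"az": 0,"dx": 0.2,"dy": -0.1,"dz": 1,"hand": 1},
  {"ax": 0,"ay": 0,"az": 0,"dx": 0.2,"dy": -0.1,"dz": 2,"hand": 1},
  {"ax": 0,"ay": 0,"az": 0,"dx": 0.2,"dy": -0.1,"dz": 2.7,"hand": 1},
  {"ax": 0,"ay": 0,"az": 0,"dx": 0.2,"dy": -0.1,"dz": 3,"hand": 1},
  {"ax": 0,"ay": 0,"az": 0,"dx": 0.2,"dy": -0.1,"dz": 3.2,"hand": 1},
  {"ax": 0,"ay": 0,"az": 0,"dx": 0.2,"dy": -0.1,"dz": 3.3,"hand": 1},
  {"ax": 0,"ay": 0,"az": 0,"dx": 0.2,"dy": -0.1,"dz": 3.4,"hand": 1},
  {"ax": 0,"ay": 0,"az": 0,"dx": 0.2,"dy": -0.1,"dz": 3.4,"hand": 1},
])

```text
clock: 12.7
eef_pos: [629.6, 152.4, 46.5]
tool_rot: [-3.141, 0.001, -0.07]
force: [-5.4, -1.0, 13.3]
width: 27.4
gripper_force: 61.3
```

>>> send_rows([
  {"ax": 0,"ay": 0,"az": 0,"dx": 0,"dy": 0,"dz": -0.1,"hand": 0.6},
  {"ax": 0,"ay": 0,"az": 0,"dx": 0,"dy": 0,"dz": -0.1,"hand": 0.5},
  {"ax": 0,"ay": 0,"az": 0,"dx": 0,"dy": 0,"dz": -0.1,"hand": 0.4},
  {"ax": 0,"ay": 0,"az": 0,"dx": 0,"dy": 0,"dz": -0.1,"hand": 0.4},
  {"ax": 0,"ay": 0,"az": 0,"dx": 0,"dy": 0,"dz": -2,"hand": 0.4},
  {"ax": 0,"ay": 0,"az": 0,"dx": 0,"dy": 0,"dz": -5,"hand": 0.4},
  {"ax": 0,"ay": 0,"az": 0,"dx": 0,"dy": 0,"dz": -9,"hand": 0.3},
  {"ax": 0,"ay": 0,"az": 0,"dx": 0,"dy": 0,"dz": -14,"hand": 0},
])

```text
clock: 13.5
eef_pos: [628.9, 152.3, 183.9]
tool_rot: [3.14, 0.004, -0.07]
force: [1.3, 0.2, -0.7]
width: 72.6
gripper_force: 0.0
```

```bash
python3 go.py 435 -104 160 0.87
```

```text
t 13.5 p [628.9 152.3 183.9] yaw -0.07 q [-0.39  0.68  0.19  1.57 -0.15  0.9  -1.79] w 72.6
shift cm [-17.54  26.93   2.49] turn [-0.     0.004 -0.94 ] rows>= 6.4
```

>>> send_rows([
  {"ax": 0,"ay": 0,"az": -0.1,"dx": -2.2,"dy": 3.4,"dz": 0,"hand": 0},
  {"ax": 0,"ay": 0,"az": -0.23,"dx": -4.4,"dy": 6.8,"dz": 0,"hand": 0},
  {"ax": 0,"ay": 0,"az": -0.36,"dx": -6.6,"dy": 10.2,"dz": 0,"hand": 0},
  {"ax": 0,"ay": 0,"az": -0.5,"dx": -9,"dy": 13.6,"dz": 0,"hand": 0},
  {"ax": 0,"ay": 0,"az": -0.63,"dx": -11,"dy": 17,"dz": 1,"hand": 0},
  {"ax": 0,"ay": 0,"az": -0.76,"dx": -13.3,"dy": 20.4,"dz": 2,"hand": 0},
  {"ax": 0,"ay": 0,"az": -0.88,"dx": -15.5,"dy": 23.8,"dz": 2.5,"hand": 0},
  {"ax": 0,"ay": 0,"az": -0.94,"dx": -17.5,"dy": 26.9,"dz": 2.5,"hand": 0},
  {"ax": 0,"ay": 0,"az": -0.94,"dx": -17.5,"dy": 26.9,"dz": 2.5,"hand": 0},
  {"ax": 0,"ay": 0,"az": -0.94,"dx": -17.5,"dy": 26.9,"dz": 2.5,"hand": 0},
])

```text
clock: 14.5
eef_pos: [436.8, -104.4, 159.5]
tool_rot: [3.141, -0.0, 0.867]
force: [0.6, 1.3, 0.2]
width: 85.3
gripper_force: 0.0
```

```bash
python3 go.py 450.5 -86.2 6 0.87; python3 -c "
from h import *
snap('wrist','w5')"
```

```text
t 14.5 p [ 436.8 -104.4  159.5] yaw 0.867 q [ 0.25  0.46 -0.1   2.13  0.09  0.55 -0.62] w 85.3
shift cm [ 2.26 -0.14 15.35] turn [ 0.001 -0.    -0.003] rows>= 3.1
```

View pics/w5.png

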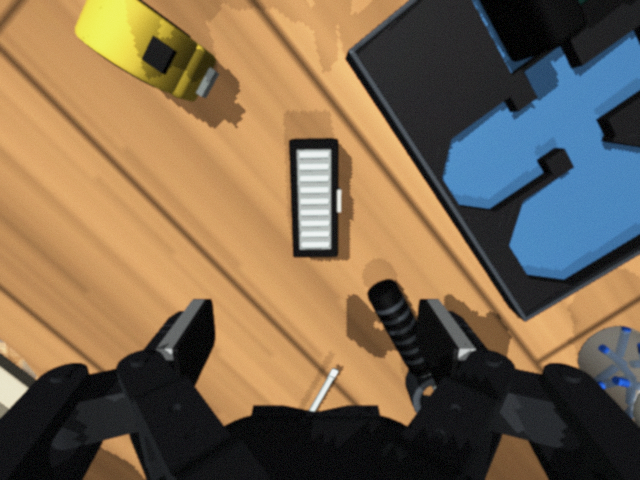

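```bash
python3 - <<'E'
from m import *
W=lambda u,v,z:w('w5',u,v,z)[:2]
ln('bc',W(317,256.5,30),W(313.5,140.5,30))
E
python3 go.py 450.5 -86.2 6 0.87
```

```text
bc mid [453.1 -87.7] len 93.5 dir 0.896
t 14.55 p [ 437.6 -103.3  159.5] yaw 0.869 q [ 0.24  0.47 -0.1   2.13  0.09  0.55 -0.62] w 85.5
shift cm [ 2.13 -0.13 15.35] turn [ 0.001 -0.001 -0.001] rows>= 3.1
```

>>> send_rows([
  {"ax": 0,"ay": 0,"az": -0.02,"dx": 2.2,"dy": 0.1,"dz": 3,"hand": 0},
  {"ax": 0,"ay": 0,"az": -0.02,"dx": 2.2,"dy": 0.1,"dz": 7,"hand": 0},
  {"ax": 0,"ay": 0,"az": -0.02,"dx": 2.2,"dy": 0.1,"dz": 11,"hand": 0},
  {"ax": 0,"ay": 0,"az": -0.02,"dx": 2.2,"dy": 0.1,"dz": 13.5,"hand": 0},
  {"ax": 0,"ay": 0,"az": -0.02,"dx": 2.2,"dy": 0.1,"dz": 14.8,"hand": 0},
  {"ax": 0,"ay": 0,"az": -0.02,"dx": 2.2,"dy": 0.1,"dz": 15.2,"hand": 0},
  {"ax": 0,"ay": 0,"az": -0.02,"dx": 2.2,"dy": 0.1,"dz": 15.2,"hand": 0.6},
  {"ax": 0,"ay": 0,"az": -0.02,"dx": 2.2,"dy": 0.1,"dz": 15.2,"hand": 1},
  {"ax": 0,"ay": 0,"az": -0.02,"dx": 2.2,"dy": 0.1,"dz": 15.2,"hand": 1},
  {"ax": 0,"ay": 0,"az": -0.02,"dx": 2.2,"dy": 0.1,"dz": 15.2,"hand": 1},
])

```text
clock: 15.55
eef_pos: [452.5, -87.0, 8.1]
tool_rot: [3.14, -0.0, 0.89]
force: [-0.6, -0.1, 3.3]
width: 36.8
gripper_force: 60.6
```

>>> send_rows([
  {"ax": 0,"ay": 0,"az": 0,"dx": 0,"dy": 0,"dz": 0,"hand": 1},
  {"ax": 0,"ay": 0,"az": 0,"dx": 0,"dy": 0,"dz": 0,"hand": 1},
  {"ax": 0,"ay": 0,"az": 0,"dx": 0,"dy": 0,"dz": -1,"hand": 1},
  {"ax": 0,"ay": 0,"az": 0,"dx": 0,"dy": 0,"dz": -4,"hand": 1},
  {"ax": 0,"ay": 0,"az": 0,"dx": 0,"dy": 0,"dz": -8,"hand": 1},
  {"ax": 0,"ay": 0,"az": 0,"dx": 0,"dy": 0,"dz": -12,"hand": 1},
  {"ax": 0,"ay": 0,"az": 0,"dx": 0,"dy": 0,"dz": -16,"hand": 1},
  {"ax": 0,"ay": 0,"az": 0,"dx": 0,"dy": 0,"dz": -16,"hand": 1},
])

```text
clock: 16.35
eef_pos: [454.7, -87.6, 172.1]
tool_rot: [3.133, -0.004, 0.889]
force: [0.3, 1.1, -2.5]
width: 36.8
gripper_force: 60.7
```

```bash
python3 go.py 637 242 165 -0.07
```

```text
t 16.35 p [454.7 -87.6 172.1] yaw 0.889 q [ 0.53  0.5  -0.56  2.08  0.44  0.66 -1.01] w 36.8
shift cm [37.08 -6.62  0.81] turn [ 0.005 -0.008  0.959] rows>= 7.5
```

>>> send_rows([
  {"ax": 0,"ay": 0,"az": 0.05,"dx": 2,"dy": -0.4,"dz": 0,"hand": 1},
  {"ax": 0,"ay": 0,"az": 0.15,"dx": 6,"dy": -1.1,"dz": 0,"hand": 1},
  {"ax": 0,"ay": 0,"az": 0.27,"dx": 10,"dy": -1.8,"dz": 0,"hand": 1},
  {"ax": 0,"ay": 0,"az": 0.39,"dx": 14,"dy": -2.5,"dz": 0,"hand": 1},
  {"ax": 0,"ay": 0,"az": 0.51,"dx": 18,"dy": -3.2,"dz": 0,"hand": 1},
  {"ax": 0,"ay": 0,"az": 0.63,"dx": 22,"dy": -3.9,"dz": 0,"hand": 1},
  {"ax": 0,"ay": 0,"az": 0.75,"dx": 26,"dy": -4.6,"dz": 0,"hand": 1},
  {"ax": 0,"ay": 0,"az": 0.86,"dx": 30,"dy": -5.3,"dz": 0,"hand": 1},
  {"ax": 0,"ay": 0,"az": 0.94,"dx": 34,"dy": -6,"dz": 0,"hand": 1},
  {"ax": 0,"ay": 0,"az": 0.96,"dx": 37,"dy": -6.6,"dz": 0.5,"hand": 1},
])

```text
clock: 17.35
eef_pos: [633.8, 244.7, 162.0]
tool_rot: [-3.141, -0.0, -0.07]
force: [0.4, 0.3, -1.9]
width: 37.1
gripper_force: 60.6
```

>>> send_rows([
  {"ax": 0,"ay": 0,"az": 0,"dx": 0,"dy": 0,"dz": 1,"hand": 1},
  {"ax": 0,"ay": 0,"az": 0,"dx": 0,"dy": 0,"dz": 4,"hand": 1},
  {"ax": 0,"ay": 0,"az": 0,"dx": 0,"dy": 0,"dz": 7,"hand": 1},
  {"ax": 0,"ay": 0,"az": 0,"dx": 0,"dy": 0,"dz": 9,"hand": 1},
  {"ax": 0,"ay": 0,"az": 0,"dx": 0,"dy": 0,"dz": 10,"hand": 1},
  {"ax": 0,"ay": 0,"az": 0,"dx": 0,"dy": 0,"dz": 10,"hand": 1},
])

```text
clock: 17.95
eef_pos: [631.8, 240.4, 60.2]
tool_rot: [3.139, 0.004, -0.07]
force: [-0.8, 0.2, -1.9]
width: 36.7
gripper_force: 60.6
```

```bash
python3 go.py 637 242 21 -0.07; python3 -c "
from h import *
snap('wrist','w6')"
```

```text
t 17.95 p [631.8 240.4  60.2] yaw -0.07 q [-0.29  0.87 -0.21  1.55  0.24  0.74 -2.24] w 36.7
shift cm [ 0.52 -0.2   3.92] turn [ 0.002  0.004 -0.   ] rows>= 0.8
```

View pics/w6.png

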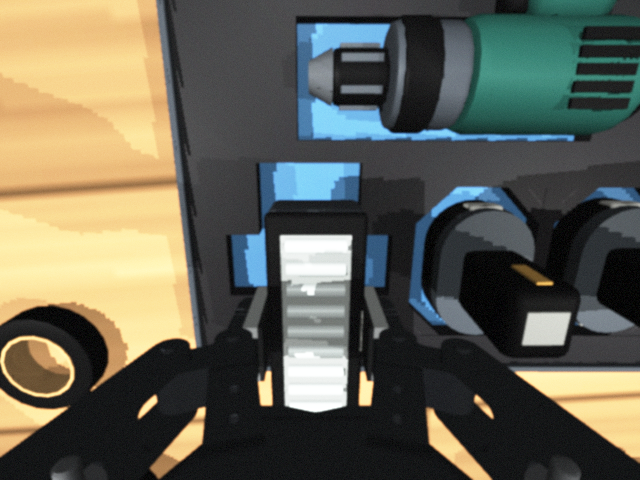

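Run:
```python
from m import *
W=lambda u,v,z:w('w6',u,v,z)[:2]
p=W(259,163,24);q=W(360,163,24);print(p,q,(p+q)/2-56*np.array([.9976,-.07]))
print('notch',W(228,235,24),W(390,235,24))
print('case top far', W(317,213,60+22))
```

```text
[695.2 264.5] [691.6 213.4] [637.5344 242.87  ]
notch [658.5 285.7] [652.3 198.4]
case top far [680.7 236.4]
```

>>> send_rows([
  {"ax": 0,"ay": 0,"az": 0,"dx": 0.4,"dy": -0.2,"dz": 0.7,"hand": 1},
  {"ax": 0,"ay": 0,"az": 0,"dx": 0.4,"dy": -0.2,"dz": 1.5,"hand": 1},
  {"ax": 0,"ay": 0,"az": 0,"dx": 0.4,"dy": -0.2,"dz": 2.3,"hand": 1},
  {"ax": 0,"ay": 0,"az": 0,"dx": 0.4,"dy": -0.2,"dz": 3,"hand": 1},
  {"ax": 0,"ay": 0,"az": 0,"dx": 0.4,"dy": -0.2,"dz": 3.5,"hand": 1},
  {"ax": 0,"ay": 0,"az": 0,"dx": 0.4,"dy": -0.2,"dz": 3.8,"hand": 1},
  {"ax": 0,"ay": 0,"az": 0,"dx": 0.4,"dy": -0.2,"dz": 3.9,"hand": 1},
  {"ax": 0,"ay": 0,"az": 0,"dx": 0.4,"dy": -0.2,"dz": 4.1,"hand": 1},
  {"ax": 0,"ay": 0,"az": 0,"dx": 0.4,"dy": -0.2,"dz": 4.1,"hand": 1},
])

```text
clock: 18.9
eef_pos: [637.6, 243.4, 21.3]
tool_rot: [-3.142, -0.0, -0.07]
force: [1.1, -1.5, -2.3]
width: 36.8
gripper_force: 60.7
```

>>> send_rows([
  {"ax": 0,"ay": 0,"az": 0,"dx": 0,"dy": 0,"dz": 0.1,"hand": 1},
  {"ax": 0,"ay": 0,"az": 0,"dx": 0,"dy": 0,"dz": 0.2,"hand": 1},
  {"ax": 0,"ay": 0,"az": 0,"dx": 0,"dy": 0,"dz": 0.2,"hand": 1},
])

```text
clock: 19.2
eef_pos: [637.9, 243.5, 20.2]
tool_rot: [-3.141, -0.001, -0.07]
force: [-1.9, -0.3, 4.2]
width: 36.8
gripper_force: 61.2
```

>>> send_rows([
  {"ax": 0,"ay": 0,"az": 0,"dx": 0,"dy": 0,"dz": 0,"hand": 0.5},
  {"ax": 0,"ay": 0,"az": 0,"dx": 0,"dy": 0,"dz": 0,"hand": 0.42},
  {"ax": 0,"ay": 0,"az": 0,"dx": 0,"dy": 0,"dz": 0,"hand": 0.42},
  {"ax": 0,"ay": 0,"az": 0,"dx": 0,"dy": 0,"dz": 0,"hand": 0.42},
])

```text
clock: 19.6
eef_pos: [637.6, 243.4, 19.2]
tool_rot: [-3.142, -0.0, -0.07]
force: [0.7, 0.0, -0.2]
width: 49.5
gripper_force: 0.0
```

>>> send_rows([
  {"ax": 0,"ay": 0,"az": 0,"dx": 0,"dy": 0,"dz": -1,"hand": 0.42},
  {"ax": 0,"ay": 0,"az": 0,"dx": 0,"dy": 0,"dz": -3,"hand": 0.42},
  {"ax": 0,"ay": 0,"az": 0,"dx": 0,"dy": 0,"dz": -7,"hand": 0.42},
  {"ax": 0,"ay": 0,"az": 0,"dx": 0,"dy": 0,"dz": -12,"hand": 0},
  {"ax": 0,"ay": 0,"az": 0,"dx": 0,"dy": 0,"dz": -16,"hand": 0},
])

```text
clock: 20.1
eef_pos: [638.2, 243.8, 182.7]
tool_rot: [-3.14, -0.002, -0.07]
force: [1.7, -0.1, -1.2]
width: 76.4
gripper_force: 0.0
```

```bash
python3 go.py 432.5 -246 160 1.37
```

```text
t 20.1 p [638.2 243.8 182.7] yaw -0.07 q [-0.27  0.73 -0.25  1.46  0.2   0.97 -2.21] w 76.4
shift cm [-17.09  50.3    2.17] turn [ 0.    -0.003 -1.44 ] rows>= 10.6
```

>>> send_rows([
  {"ax": 0,"ay": 0,"az": -0.13,"dx": -1.5,"dy": 4.5,"dz": 0,"hand": 0},
  {"ax": 0,"ay": 0,"az": -0.26,"dx": -3,"dy": 9,"dz": 0,"hand": 0},
  {"ax": 0,"ay": 0,"az": -0.39,"dx": -4.6,"dy": 13.5,"dz": 0,"hand": 0},
  {"ax": 0,"ay": 0,"az": -0.52,"dx": -6.1,"dy": 18,"dz": 0,"hand": 0},
  {"ax": 0,"ay": 0,"az": -0.65,"dx": -7.6,"dy": 22.5,"dz": 0,"hand": 0},
  {"ax": 0,"ay": 0,"az": -0.78,"dx": -9.2,"dy": 27,"dz": 0,"hand": 0},
  {"ax": 0,"ay": 0,"az": -0.91,"dx": -10.7,"dy": 31.5,"dz": 0,"hand": 0},
  {"ax": 0,"ay": 0,"az": -1.04,"dx": -12.2,"dy": 36,"dz": 0,"hand": 0},
  {"ax": 0,"ay": 0,"az": -1.17,"dx": -13.8,"dy": 40.5,"dz": 0,"hand": 0},
  {"ax": 0,"ay": 0,"az": -1.3,"dx": -15.3,"dy": 45,"dz": 0,"hand": 0},
])

```text
clock: 21.1
eef_pos: [452.6, -196.7, 180.2]
tool_rot: [3.14, 0.001, 1.235]
force: [1.1, -0.9, -0.3]
width: 85.4
gripper_force: 0.0
```

```bash
python3 go.py 433 -245 100 1.36
```

```text
t 21.1 p [ 452.6 -196.7  180.2] yaw 1.235 q [ 0.8   0.55 -0.66  1.99  0.49  0.76 -0.48] w 85.4
shift cm [-5.2  -0.27  8.02] turn [ 0.001  0.001 -0.125] rows>= 1.9
```

>>> send_rows([
  {"ax": 0,"ay": 0,"az": -0.06,"dx": -2.5,"dy": -0.2,"dz": 2,"hand": 0},
  {"ax": 0,"ay": 0,"az": -0.12,"dx": -5,"dy": -0.3,"dz": 5,"hand": 0},
  {"ax": 0,"ay": 0,"az": -0.12,"dx": -5.2,"dy": -0.3,"dz": 8,"hand": 0},
  {"ax": 0,"ay": 0,"az": -0.12,"dx": -5.2,"dy": -0.3,"dz": 8,"hand": 0},
  {"ax": 0,"ay": 0,"az": -0.12,"dx": -5.2,"dy": -0.3,"dz": 8,"hand": 0},
])

```text
clock: 21.6
eef_pos: [433.8, -242.2, 100.1]
tool_rot: [3.141, -0.0, 1.35]
force: [-0.4, 0.2, 0.2]
width: 85.5
gripper_force: 0.0
```

```bash
python3 go.py 433 -245 5 1.36
```

```text
t 21.6 p [ 433.8 -242.2  100.1] yaw 1.35 q [ 0.84  0.68 -0.58  2.05  0.65  0.6  -0.41] w 85.5
shift cm [-0.29 -0.02  9.51] turn [ 0.   -0.   -0.01] rows>= 1.9
```

>>> send_rows([
  {"ax": 0,"ay": 0,"az": -0.01,"dx": -0.3,"dy": 0,"dz": 3,"hand": 0},
  {"ax": 0,"ay": 0,"az": -0.01,"dx": -0.3,"dy": 0,"dz": 6,"hand": 0},
  {"ax": 0,"ay": 0,"az": -0.01,"dx": -0.3,"dy": 0,"dz": 8.5,"hand": 0},
  {"ax": 0,"ay": 0,"az": -0.01,"dx": -0.3,"dy": 0,"dz": 9.4,"hand": 0},
  {"ax": 0,"ay": 0,"az": -0.01,"dx": -0.3,"dy": 0,"dz": 9.4,"hand": 0},
  {"ax": 0,"ay": 0,"az": -0.01,"dx": -0.3,"dy": 0,"dz": 9.4,"hand": 0.6},
  {"ax": 0,"ay": 0,"az": -0.01,"dx": -0.3,"dy": 0,"dz": 9.4,"hand": 0.8},
  {"ax": 0,"ay": 0,"az": -0.01,"dx": -0.3,"dy": 0,"dz": 9.4,"hand": 1},
  {"ax": 0,"ay": 0,"az": -0.01,"dx": -0.3,"dy": 0,"dz": 9.4,"hand": 1},
  {"ax": 0,"ay": 0,"az": -0.01,"dx": -0.3,"dy": 0,"dz": 9.4,"hand": 1},
])

```text
clock: 22.6
eef_pos: [432.9, -246.0, 6.3]
tool_rot: [3.14, 0.001, 1.359]
force: [-0.7, 0.8, 8.8]
width: 28.1
gripper_force: 58.6
```

>>> send_rows([
  {"ax": 0,"ay": 0,"az": 0,"dx": 0,"dy": 0,"dz": 0,"hand": 1},
  {"ax": 0,"ay": 0,"az": 0,"dx": 0,"dy": 0,"dz": 0,"hand": 1},
  {"ax": 0,"ay": 0,"az": 0,"dx": 0,"dy": 0,"dz": -1,"hand": 1},
  {"ax": 0,"ay": 0,"az": 0,"dx": 0,"dy": 0,"dz": -4,"hand": 1},
  {"ax": 0,"ay": 0,"az": 0,"dx": 0,"dy": 0,"dz": -8,"hand": 1},
  {"ax": 0,"ay": 0,"az": 0,"dx": 0,"dy": 0,"dz": -12,"hand": 1},
  {"ax": 0,"ay": 0,"az": 0,"dx": 0,"dy": 0,"dz": -14,"hand": 1},
  {"ax": 0,"ay": 0,"az": 0,"dx": 0,"dy": 0,"dz": -14,"hand": 1},
])

```text
clock: 23.4
eef_pos: [434.1, -246.5, 148.4]
tool_rot: [3.136, 0.002, 1.359]
force: [0.0, -1.0, -1.8]
width: 27.8
gripper_force: 59.6
```

```bash
python3 go.py 645 -159 150 -0.06
```

```text
t 23.4 p [ 434.1 -246.5  148.4] yaw 1.359 q [ 0.91  0.61 -0.66  2.01  0.58  0.71 -0.33] w 27.8
shift cm [12.98 18.78 -0.07] turn [ 0.006 -0.003  1.419] rows>= 9.5
```

>>> send_rows([
  {"ax": 0,"ay": 0,"az": 0.1,"dx": 0.6,"dy": 1,"dz": 0,"hand": 1},
  {"ax": 0,"ay": 0,"az": 0.24,"dx": 2,"dy": 3,"dz": 0,"hand": 1},
  {"ax": 0,"ay": 0,"az": 0.38,"dx": 3.5,"dy": 5,"dz": 0,"hand": 1},
  {"ax": 0,"ay": 0,"az": 0.52,"dx": 5,"dy": 7.2,"dz": 0,"hand": 1},
  {"ax": 0,"ay": 0,"az": 0.66,"dx": 6.5,"dy": 9.4,"dz": 0,"hand": 1},
  {"ax": 0,"ay": 0,"az": 0.8,"dx": 8,"dy": 11.6,"dz": 0,"hand": 1},
  {"ax": 0,"ay": 0,"az": 0.94,"dx": 9.5,"dy": 13.8,"dz": 0,"hand": 1},
  {"ax": 0,"ay": 0,"az": 1.08,"dx": 11,"dy": 16,"dz": 0,"hand": 1},
  {"ax": 0,"ay": 0,"az": 1.22,"dx": 12.2,"dy": 17.8,"dz": 0,"hand": 1},
  {"ax": 0,"ay": 0,"az": 1.35,"dx": 13,"dy": 18.8,"dz": 0,"hand": 1},
])

```text
clock: 24.4
eef_pos: [644.3, -156.3, 143.6]
tool_rot: [-3.141, 0.002, 0.006]
force: [-0.0, 0.4, -2.1]
width: 27.9
gripper_force: 59.7
```

```bash
python3 go.py 645 -159 80 -0.06
```

```text
t 24.4 p [ 644.3 -156.3  143.6] yaw 0.006 q [ 0.35  0.75 -0.26  1.55  0.23  0.87 -1.57] w 27.9
shift cm [0.08 0.27 6.36] turn [-0.001  0.002  0.066] rows>= 1.3
```

>>> send_rows([
  {"ax": 0,"ay": 0,"az": 0.03,"dx": 0.1,"dy": 0.2,"dz": 1,"hand": 1},
  {"ax": 0,"ay": 0,"az": 0.07,"dx": 0.1,"dy": 0.2,"dz": 3,"hand": 1},
  {"ax": 0,"ay": 0,"az": 0.07,"dx": 0.1,"dy": 0.2,"dz": 5,"hand": 1},
  {"ax": 0,"ay": 0,"az": 0.07,"dx": 0.1,"dy": 0.2,"dz": 5.4,"hand": 1},
  {"ax": 0,"ay": 0,"az": 0.07,"dx": 0.1,"dy": 0.2,"dz": 5.4,"hand": 1},
  {"ax": 0,"ay": 0,"az": 0.07,"dx": 0.1,"dy": 0.2,"dz": 5.4,"hand": 1},
])

```text
clock: 25.0
eef_pos: [644.6, -160.4, 91.6]
tool_rot: [3.142, -0.0, -0.06]
force: [0.1, -0.1, -1.2]
width: 27.8
gripper_force: 59.7
```

```bash
python3 go.py 645 -159 19 -0.06; python3 -c "
from h import *
snap('wrist','w7')"
```

```text
t 25.0 p [ 644.6 -160.4   91.6] yaw -0.06 q [ 0.33  0.82 -0.23  1.58  0.24  0.77 -1.63] w 27.8
shift cm [ 0.03 -0.14  7.26] turn [ 0. -0. -0.] rows>= 1.5
```

View pics/w7.png

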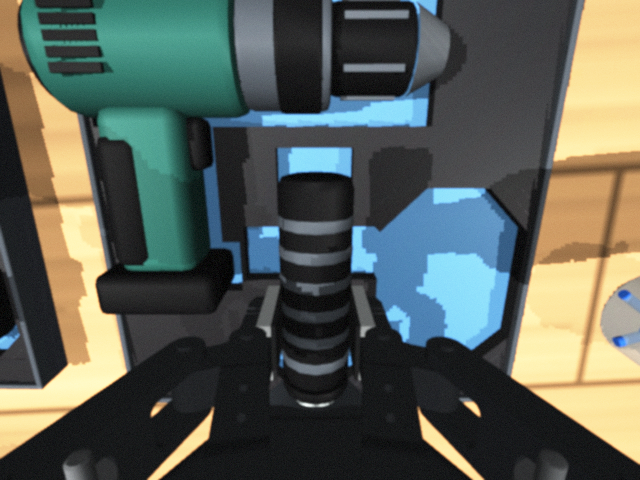

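Run:
```python
from m import *
W=lambda u,v,z:w('w7',u,v,z)[:2]
d=np.array([.998,-.06])
p=W(278,147,24);q=W(352,147,24);print(p,q,'SH cut c',(p+q)/2-86*d)
print('LP far',W(459,188,24)-66*d,'right edge',W(518,270,24))
print('end',W(316,174,100),W(316,174,112),'sides',W(281,195,100),W(352,195,100))
print('notch far', W(265,226,24))
```

```text
[ 714.1 -142.6] [ 711.4 -186.1] SH cut c [ 626.922 -159.19 ]
LP far [ 617.432 -246.54 ] right edge [ 626.9 -292.4]
end [ 705.7 -164.4] [ 707.  -164.5] sides [ 698.4 -150.2] [ 696.7 -178. ]
notch far [ 666.6 -130. ]
```

>>> send_rows([
  {"ax": 0,"ay": 0,"az": 0,"dx": 0,"dy": 0,"dz": 2,"hand": 1},
  {"ax": 0,"ay": 0,"az": 0,"dx": 0,"dy": 0,"dz": 3.5,"hand": 1},
  {"ax": 0,"ay": 0,"az": 0,"dx": 0,"dy": 0,"dz": 5,"hand": 1},
  {"ax": 0,"ay": 0,"az": 0,"dx": 0,"dy": 0,"dz": 6,"hand": 1},
  {"ax": 0,"ay": 0,"az": 0,"dx": 0,"dy": 0,"dz": 6.7,"hand": 1},
  {"ax": 0,"ay": 0,"az": 0,"dx": 0,"dy": 0,"dz": 7,"hand": 1},
  {"ax": 0,"ay": 0,"az": 0,"dx": 0,"dy": 0,"dz": 7.2,"hand": 1},
  {"ax": 0,"ay": 0,"az": 0,"dx": 0,"dy": 0,"dz": 7.3,"hand": 1},
  {"ax": 0,"ay": 0,"az": 0,"dx": 0,"dy": 0,"dz": 7.3,"hand": 1},
])

```text
clock: 25.95
eef_pos: [644.9, -159.9, 18.7]
tool_rot: [3.142, -0.001, -0.06]
force: [0.0, 0.4, -0.9]
width: 28.2
gripper_force: 59.7
```

>>> send_rows([
  {"ax": 0,"ay": 0,"az": 0,"dx": 0,"dy": 0,"dz": 0.1,"hand": 1},
  {"ax": 0,"ay": 0,"az": 0,"dx": 0,"dy": 0,"dz": 0.2,"hand": 1},
  {"ax": 0,"ay": 0,"az": 0,"dx": 0,"dy": 0,"dz": 0.2,"hand": 1},
])

```text
clock: 26.25
eef_pos: [645.0, -160.0, 18.4]
tool_rot: [3.141, -0.001, -0.06]
force: [-3.5, 1.5, 9.7]
width: 27.9
gripper_force: 61.0
```

Contact on the floor (18.4 − 6.3 ≈ 12). Release and rise.

>>> send_rows([
  {"ax": 0,"ay": 0,"az": 0,"dx": 0,"dy": 0,"dz": -0.1,"hand": 0.6},
  {"ax": 0,"ay": 0,"az": 0,"dx": 0,"dy": 0,"dz": -0.1,"hand": 0.5},
  {"ax": 0,"ay": 0,"az": 0,"dx": 0,"dy": 0,"dz": -0.1,"hand": 0.5},
  {"ax": 0,"ay": 0,"az": 0,"dx": 0,"dy": 0,"dz": -0.1,"hand": 0.5},
  {"ax": 0,"ay": 0,"az": 0,"dx": 0,"dy": 0,"dz": -1,"hand": 0.5},
  {"ax": 0,"ay": 0,"az": 0,"dx": 0,"dy": 0,"dz": -3,"hand": 0.5},
  {"ax": 0,"ay": 0,"az": 0,"dx": 0,"dy": 0,"dz": -7,"hand": 0.5},
  {"ax": 0,"ay": 0,"az": 0,"dx": 0,"dy": 0,"dz": -12,"hand": 0},
  {"ax": 0,"ay": 0,"az": 0,"dx": 0,"dy": 0,"dz": -16,"hand": 0},
])

```text
clock: 27.15
eef_pos: [645.1, -159.7, 179.4]
tool_rot: [-3.141, -0.002, -0.06]
force: [0.4, 0.3, -0.5]
width: 70.3
gripper_force: 0.0
```

```bash
python3 go.py 450 404.5 180 1.53;python3 go.py 450 404.5 180 -1.6
```

```text
t 27.15 p [ 645.1 -159.7  179.4] yaw -0.06 q [ 0.35  0.71 -0.26  1.52  0.21  0.93 -1.6 ] w 70.3
shift cm [-22.86 -55.15  -0.1 ] turn [-2.000e-03 -1.000e-03  1.552e+00] rows>= 11.9
t 27.15 p [ 645.1 -159.7  179.4] yaw -0.06 q [ 0.35  0.71 -0.26  1.52  0.21  0.93 -1.6 ] w 70.3
shift cm [-22.86 -55.15  -0.1 ] turn [-2.00e-03 -1.00e-03  1.54e+00] rows>= 11.9
```

>>> send_rows([
  {"ax": 0,"ay": 0,"az": -0.13,"dx": -1.9,"dy": -4.5,"dz": 0,"hand": 0},
  {"ax": 0,"ay": 0,"az": -0.26,"dx": -3.7,"dy": -9,"dz": 0,"hand": 0},
  {"ax": 0,"ay": 0,"az": -0.39,"dx": -5.6,"dy": -13.5,"dz": 0,"hand": 0},
  {"ax": 0,"ay": 0,"az": -0.52,"dx": -7.5,"dy": -18,"dz": 0,"hand": 0},
  {"ax": 0,"ay": 0,"az": -0.65,"dx": -9.3,"dy": -22.5,"dz": 0,"hand": 0},
  {"ax": 0,"ay": 0,"az": -0.78,"dx": -11.2,"dy": -27,"dz": 0,"hand": 0},
  {"ax": 0,"ay": 0,"az": -0.91,"dx": -13.1,"dy": -31.5,"dz": 0,"hand": 0},
  {"ax": 0,"ay": 0,"az": -1.04,"dx": -15,"dy": -36,"dz": 0,"hand": 0},
  {"ax": 0,"ay": 0,"az": -1.17,"dx": -16.8,"dy": -40.5,"dz": 0,"hand": 0},
  {"ax": 0,"ay": 0,"az": -1.3,"dx": -18.6,"dy": -45,"dz": 0,"hand": 0},
])

```text
clock: 28.15
eef_pos: [485.3, 302.2, 177.1]
tool_rot: [3.141, -0.0, 1.245]
force: [0.8, -0.1, -0.5]
width: 85.5
gripper_force: 0.0
```

```bash
python3 go.py 450 404.5 150 1.53
```

```text
t 28.15 p [485.3 302.2 177.1] yaw 1.245 q [-0.23  0.64 -0.59  1.79  0.46  0.85 -1.37] w 85.5
shift cm [ 8.56 -6.62  2.71] turn [ 0.001 -0.    -0.285] rows>= 2.2
```

>>> send_rows([
  {"ax": 0,"ay": 0,"az": -0.1,"dx": 3,"dy": -2.5,"dz": 1,"hand": 0},
  {"ax": 0,"ay": 0,"az": -0.2,"dx": 6,"dy": -4.6,"dz": 2,"hand": 0},
  {"ax": 0,"ay": 0,"az": -0.28,"dx": 8.2,"dy": -6.4,"dz": 2.7,"hand": 0},
  {"ax": 0,"ay": 0,"az": -0.28,"dx": 8.2,"dy": -6.4,"dz": 2.7,"hand": 0},
  {"ax": 0,"ay": 0,"az": -0.28,"dx": 8.2,"dy": -6.4,"dz": 2.7,"hand": 0},
  {"ax": 0,"ay": 0,"az": -0.28,"dx": 8.2,"dy": -6.4,"dz": 2.7,"hand": 0},
])

```text
clock: 28.75
eef_pos: [453.1, 397.3, 149.6]
tool_rot: [3.141, 0.001, 1.518]
force: [0.5, -0.8, -0.2]
width: 85.6
gripper_force: 0.0
```

```bash
python3 go.py 450 404.5 51 1.53; python3 -c "
from h import *
snap('wrist','w8')"
```

```text
t 28.75 p [453.1 397.3 149.6] yaw 1.518 q [-0.39  0.73 -0.63  1.72  0.54  0.87 -1.31] w 85.6
shift cm [ 0.71 -0.36  9.85] turn [ 0.001  0.001 -0.012] rows>= 2.0
```

View pics/w8.png

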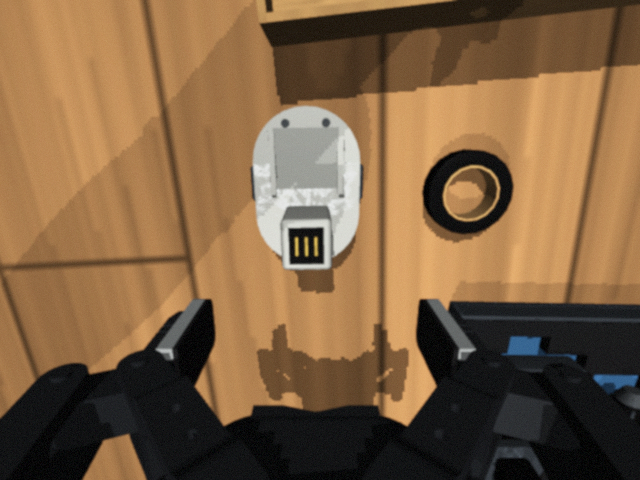

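Run:
```python
from m import *
W=lambda u,v,z:w('w8',u,v,z)[:2]
print('tower',W(307.5,245,87)); ln('L',W(285,270,87),W(282,222,87)); ln('R',W(333,268,87),W(330,220,87)); print('slab top',W(305,106,42))
ln('wid',W(253,190,42),W(361,186,42))
```

```text
tower [450.6 404.7]
L mid [435.55 404.55] len 31.7 dir 1.549
R mid [465.6  404.25] len 31.7 dir 1.59
slab top [453.1 489.1]
wid mid [451.   433.45] len 78.4 dir -0.017
```

>>> send_rows([
  {"ax": 0,"ay": 0,"az": -0.04,"dx": 0.7,"dy": -0.3,"dz": 2,"hand": 0},
  {"ax": 0,"ay": 0,"az": -0.04,"dx": 0.7,"dy": -0.3,"dz": 5,"hand": 0},
  {"ax": 0,"ay": 0,"az": -0.04,"dx": 0.7,"dy": -0.3,"dz": 8,"hand": 0},
  {"ax": 0,"ay": 0,"az": -0.04,"dx": 0.7,"dy": -0.3,"dz": 9.8,"hand": 0},
  {"ax": 0,"ay": 0,"az": -0.04,"dx": 0.7,"dy": -0.3,"dz": 9.8,"hand": 0},
  {"ax": 0,"ay": 0,"az": -0.04,"dx": 0.7,"dy": -0.3,"dz": 9.8,"hand": 0.6},
  {"ax": 0,"ay": 0,"az": -0.04,"dx": 0.7,"dy": -0.3,"dz": 9.8,"hand": 1},
  {"ax": 0,"ay": 0,"az": -0.04,"dx": 0.7,"dy": -0.3,"dz": 9.8,"hand": 1},
  {"ax": 0,"ay": 0,"az": -0.04,"dx": 0.7,"dy": -0.3,"dz": 9.8,"hand": 1},
  {"ax": 0,"ay": 0,"az": -0.04,"dx": 0.7,"dy": -0.3,"dz": 9.8,"hand": 1},
])

```text
clock: 29.8
eef_pos: [449.9, 406.3, 52.6]
tool_rot: [3.14, -0.001, 1.56]
force: [-0.4, -1.3, 5.3]
width: 31.6
gripper_force: 61.1
```

>>> send_rows([
  {"ax": 0,"ay": 0,"az": 0,"dx": 0,"dy": 0,"dz": 0,"hand": 1},
  {"ax": 0,"ay": 0,"az": 0,"dx": 0,"dy": 0,"dz": 0,"hand": 1},
  {"ax": 0,"ay": 0,"az": 0,"dx": 0,"dy": 0,"dz": -0.5,"hand": 1},
  {"ax": 0,"ay": 0,"az": 0,"dx": 0,"dy": 0,"dz": -1.5,"hand": 1},
  {"ax": 0,"ay": 0,"az": 0,"dx": 0,"dy": 0,"dz": -3.5,"hand": 1},
  {"ax": 0,"ay": 0,"az": 0,"dx": 0,"dy": 0,"dz": -6,"hand": 1},
  {"ax": 0,"ay": 0,"az": 0,"dx": 0,"dy": 0,"dz": -9,"hand": 1},
  {"ax": 0,"ay": 0,"az": 0,"dx": 0,"dy": 0,"dz": -12,"hand": 1},
  {"ax": 0,"ay": 0,"az": 0,"dx": 0,"dy": 0,"dz": -14,"hand": 1},
  {"ax": 0,"ay": 0,"az": 0,"dx": 0,"dy": 0,"dz": -14,"hand": 1},
])

```text
clock: 30.8
eef_pos: [450.5, 407.5, 194.6]
tool_rot: [3.138, -0.004, 1.56]
force: [0.5, 1.5, -4.7]
width: 31.2
gripper_force: 60.3
```

```bash
python3 go.py 589 -245 185 -0.06
```

```text
t 30.8 p [450.5 407.5 194.6] yaw 1.56 q [-0.37  0.69 -0.68  1.67  0.51  0.96 -1.25] w 31.2
shift cm [-65.1   14.57   0.74] turn [ 0.006 -0.    -1.522] rows>= 13.3
```

>>> send_rows([
  {"ax": 0,"ay": 0,"az": 0.03,"dx": -1,"dy": 0.2,"dz": 0,"hand": 1},
  {"ax": 0,"ay": 0,"az": 0.08,"dx": -3,"dy": 0.7,"dz": 0,"hand": 1},
  {"ax": 0,"ay": 0,"az": 0.16,"dx": -6,"dy": 1.4,"dz": 0,"hand": 1},
  {"ax": 0,"ay": 0,"az": 0.25,"dx": -9.5,"dy": 2.1,"dz": 0,"hand": 1},
  {"ax": 0,"ay": 0,"az": 0.34,"dx": -13,"dy": 2.9,"dz": 0,"hand": 1},
  {"ax": 0,"ay": 0,"az": 0.43,"dx": -16.5,"dy": 3.7,"dz": 0,"hand": 1},
  {"ax": 0,"ay": 0,"az": 0.52,"dx": -20,"dy": 4.5,"dz": 0,"hand": 1},
  {"ax": 0,"ay": 0,"az": 0.61,"dx": -23.5,"dy": 5.3,"dz": 0,"hand": 1},
  {"ax": 0,"ay": 0,"az": 0.7,"dx": -27,"dy": 6.1,"dz": 0,"hand": 1},
  {"ax": 0,"ay": 0,"az": 0.79,"dx": -30.5,"dy": 6.9,"dz": 0,"hand": 1},
])

```text
clock: 31.8
eef_pos: [513.8, 96.0, 190.0]
tool_rot: [-3.141, 0.004, 0.762]
force: [-0.2, 0.0, -3.9]
width: 31.0
gripper_force: 60.1
```

```bash
python3 go.py 590 -244.6 185 -0.06
```

```text
t 31.8 p [513.8  96.  190. ] yaw 0.762 q [ 0.09  0.54 -0.49  1.9   0.35  0.79 -1.4 ] w 31.0
shift cm [-18.    29.9    0.54] turn [0.001 0.004 0.822] rows>= 7.0
```

>>> send_rows([
  {"ax": 0,"ay": 0,"az": 0.09,"dx": -1.9,"dy": 3.1,"dz": 0,"hand": 1},
  {"ax": 0,"ay": 0,"az": 0.18,"dx": -3.8,"dy": 6.2,"dz": 0,"hand": 1},
  {"ax": 0,"ay": 0,"az": 0.27,"dx": -5.7,"dy": 9.3,"dz": 0,"hand": 1},
  {"ax": 0,"ay": 0,"az": 0.36,"dx": -7.6,"dy": 12.4,"dz": 0,"hand": 1},
  {"ax": 0,"ay": 0,"az": 0.45,"dx": -9.5,"dy": 15.5,"dz": 0,"hand": 1},
  {"ax": 0,"ay": 0,"az": 0.54,"dx": -11.4,"dy": 18.6,"dz": 0,"hand": 1},
  {"ax": 0,"ay": 0,"az": 0.63,"dx": -13.3,"dy": 21.7,"dz": 0,"hand": 1},
  {"ax": 0,"ay": 0,"az": 0.72,"dx": -15.2,"dy": 24.8,"dz": 0,"hand": 1},
  {"ax": 0,"ay": 0,"az": 0.79,"dx": -16.8,"dy": 27.4,"dz": 0,"hand": 1},
  {"ax": 0,"ay": 0,"az": 0.82,"dx": -17.7,"dy": 29,"dz": 0,"hand": 1},
])

```text
clock: 32.8
eef_pos: [586.8, -237.0, 189.3]
tool_rot: [3.139, 0.004, -0.06]
force: [-0.5, 0.5, -4.6]
width: 31.0
gripper_force: 60.1
```

>>> send_rows([
  {"ax": 0,"ay": 0,"az": 0,"dx": 0,"dy": 0.5,"dz": 1,"hand": 1},
  {"ax": 0,"ay": 0,"az": 0,"dx": 0,"dy": 0.5,"dz": 3,"hand": 1},
  {"ax": 0,"ay": 0,"az": 0,"dx": 0,"dy": 0.5,"dz": 5,"hand": 1},
  {"ax": 0,"ay": 0,"az": 0,"dx": 0,"dy": 0.5,"dz": 6,"hand": 1},
  {"ax": 0,"ay": 0,"az": 0,"dx": 0,"dy": 0.5,"dz": 6,"hand": 1},
  {"ax": 0,"ay": 0,"az": 0,"dx": 0,"dy": 0.5,"dz": 6,"hand": 1},
])

```text
clock: 33.4
eef_pos: [589.4, -235.9, 131.3]
tool_rot: [-3.141, 0.0, -0.05]
force: [0.3, -0.7, -3.4]
width: 31.2
gripper_force: 60.0
```

```bash
python3 go.py 590 -244.6 66 -0.06; python3 -c "
from h import *
snap('wrist','w9')"
```

```text
t 33.4 p [ 589.4 -235.9  131.3] yaw -0.05 q [ 0.48  0.73 -0.25  1.65  0.23  0.79 -1.48] w 31.2
shift cm [0.1  0.87 6.53] turn [-0.    0.    0.01] rows>= 1.3
```

View pics/w9.png

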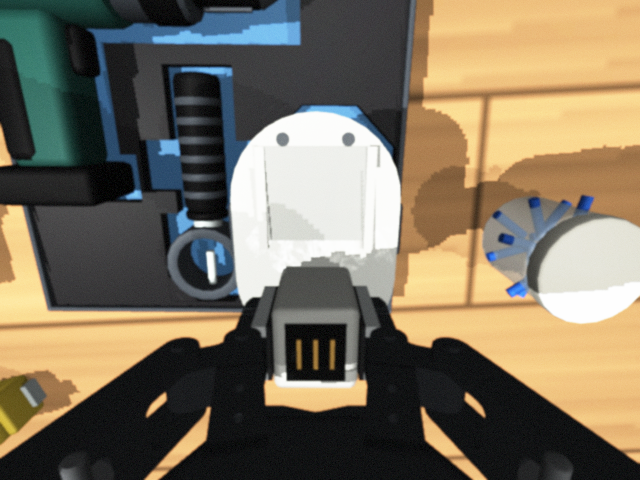

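Run:
```python
from m import *
W=lambda u,v,z:w('w9',u,v,z)[:2]
print(W(315,112,121),W(231,190,121),W(400,190,121),'cut far',W(333,106,24))
```

```text
[ 674.  -240.1] [ 643.3 -201.1] [ 639.5 -276.1] cut far [ 682.2 -252.5]
```

>>> send_rows([
  {"ax": 0,"ay": 0,"az": 0.01,"dx": 0,"dy": 0.4,"dz": 1,"hand": 1},
  {"ax": 0,"ay": 0,"az": 0.01,"dx": 0,"dy": 0.9,"dz": 2,"hand": 1},
  {"ax": 0,"ay": 0,"az": 0.01,"dx": 0,"dy": 0.9,"dz": 3,"hand": 1},
  {"ax": 0,"ay": 0,"az": 0.01,"dx": 0,"dy": 0.9,"dz": 3.5,"hand": 1},
  {"ax": 0,"ay": 0,"az": 0.01,"dx": 0,"dy": 0.9,"dz": 3.5,"hand": 1},
  {"ax": 0,"ay": 0,"az": 0.01,"dx": 0,"dy": 0.9,"dz": 3.5,"hand": 1},
])

```text
clock: 34.05
eef_pos: [589.3, -244.9, 96.2]
tool_rot: [-3.141, -0.0, -0.06]
force: [1.0, -0.6, -4.3]
width: 31.0
gripper_force: 60.2
```

```bash
python3 go.py 590 -244.6 66 -0.06
```

```text
t 34.05 p [ 589.3 -244.9   96.2] yaw -0.06 q [ 0.49  0.78 -0.23  1.66  0.24  0.73 -1.49] w 31.0
shift cm [ 0.06 -0.03  3.02] turn [-0. -0.  0.] rows>= 0.6
```

>>> send_rows([
  {"ax": 0,"ay": 0,"az": 0,"dx": 0,"dy": 0,"dz": 0.7,"hand": 1},
  {"ax": 0,"ay": 0,"az": 0,"dx": 0,"dy": 0,"dz": 1.4,"hand": 1},
  {"ax": 0,"ay": 0,"az": 0,"dx": 0,"dy": 0,"dz": 2,"hand": 1},
  {"ax": 0,"ay": 0,"az": 0,"dx": 0,"dy": 0,"dz": 2.5,"hand": 1},
  {"ax": 0,"ay": 0,"az": 0,"dx": 0,"dy": 0,"dz": 2.8,"hand": 1},
  {"ax": 0,"ay": 0,"az": 0,"dx": 0,"dy": 0,"dz": 3,"hand": 1},
  {"ax": 0,"ay": 0,"az": 0,"dx": 0,"dy": 0,"dz": 3.1,"hand": 1},
  {"ax": 0,"ay": 0,"az": 0,"dx": 0,"dy": 0,"dz": 3.1,"hand": 1},
])

```text
clock: 34.85
eef_pos: [589.3, -245.2, 65.3]
tool_rot: [-3.142, -0.0, -0.06]
force: [-0.6, -0.1, -4.2]
width: 31.4
gripper_force: 60.2
```

>>> send_rows([
  {"ax": 0,"ay": 0,"az": 0,"dx": 0,"dy": 0,"dz": 0.1,"hand": 1},
  {"ax": 0,"ay": 0,"az": 0,"dx": 0,"dy": 0,"dz": 0.2,"hand": 1},
  {"ax": 0,"ay": 0,"az": 0,"dx": 0,"dy": 0,"dz": 0.2,"hand": 1},
])

```text
clock: 35.15
eef_pos: [589.5, -245.2, 64.6]
tool_rot: [3.141, -0.001, -0.06]
force: [-3.1, 1.9, 5.1]
width: 30.9
gripper_force: 61.3
```

>>> send_rows([
  {"ax": 0,"ay": 0,"az": 0,"dx": 0,"dy": 0,"dz": 0,"hand": 0.6},
  {"ax": 0,"ay": 0,"az": 0,"dx": 0,"dy": 0,"dz": 0,"hand": 0.5},
  {"ax": 0,"ay": 0,"az": 0,"dx": 0,"dy": 0,"dz": 0,"hand": 0.4},
  {"ax": 0,"ay": 0,"az": 0,"dx": 0,"dy": 0,"dz": 0,"hand": 0.3},
  {"ax": 0,"ay": 0,"az": 0,"dx": 0,"dy": 0,"dz": -2,"hand": 0.3},
  {"ax": 0,"ay": 0,"az": 0,"dx": 0,"dy": 0,"dz": -5,"hand": 0.3},
  {"ax": 0,"ay": 0,"az": 0,"dx": 0,"dy": 0,"dz": -10,"hand": 0.2},
  {"ax": 0,"ay": 0,"az": 0,"dx": -5,"dy": 0,"dz": -14,"hand": 0},
  {"ax": 0,"ay": 0,"az": 0,"dx": -10,"dy": 0,"dz": -16,"hand": 0},
  {"ax": 0,"ay": 0,"az": 0,"dx": -13,"dy": 0,"dz": -16,"hand": 0},
])

```text
clock: 36.15
eef_pos: [459.6, -237.7, 225.6]
tool_rot: [3.14, -0.005, -0.06]
force: [0.1, -0.7, 0.8]
width: 85.5
gripper_force: 0.0
```

Run:
```python
from h import *
snap('top','top1');snap('scene','sc1')
a=cv2.imread('pics/top1.png')[120:280,190:470];b=cv2.imread('pics/sc1.png')[215:370,165:445]
cv2.imwrite('pics/c3.png',np.vstack([cv2.resize(x,None,fx=1.87,fy=1.87,interpolation=cv2.INTER_CUBIC) for x in(a,b)]))
```

```text
(no output)
```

View pics/c3.png

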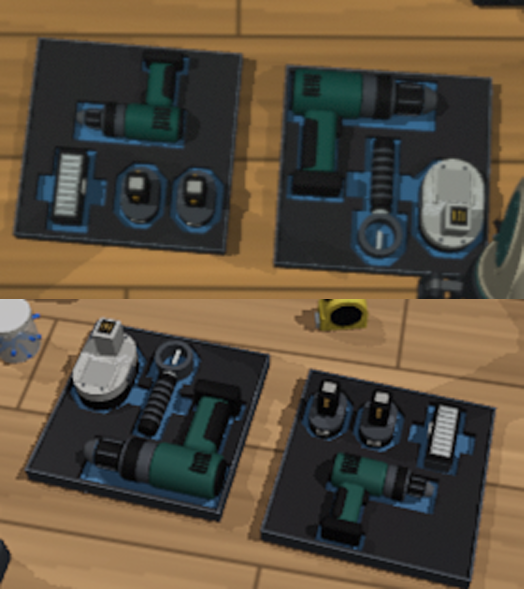

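```bash
python3 -c "
from cell import finish_job
print(finish_job())"
```

```text
the job is handed in; nothing more can be done
None
```

I set all five pieces down in their own cut-outs, upright with terminals and bits up, and handed the job in at about 36 s. The last pictures show them seated; I never deliberately touched the tape measure, tape roll or jar, and the judge's result was not shown to me.

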